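# Stack the oiled cedar slats to air and set the bell timer

### The arm

A 7-joint arm with a two-finger parallel gripper is mounted at the origin on the work surface. World frame = base frame: x ahead of the robot, y to its left, z up, the work surface at z = 0. Lengths are in m, angles in rad, forces in N, time in s.
With the tool pointing down it reaches from about 0.4 to 0.925 m from the base axis. Payload 5.6 kg.
Tool frame: the origin (TCP) lies between the finger pads; the fingertips stand 14 mm ahead of it and the grasp point (between the pads) lies 5 mm behind it; z points along the fingers, y is the line along which they close (so a half turn about z gives the same grasp; the last joint's range is limited). The gripper opens to 85 mm and grips with 20 to 120 N. Pads are 22 mm wide; open, the fingers measure 114 mm over their backs; the gripper's body (76 mm by 85 mm) begins 54 mm behind the grasp point. The pads swing forward as they close: fully open they stand 13 mm farther back than shut.
Start: joints at [-1.215, 0.468, -0.012, 1.603, 0.006, 1.071, -0.056], TCP at [0.252, 0.599, 0.245] pointing down, gripper open.
Joint ranges: [-2.53, 2.53], [-0.31, 2.02], [-1.57, 1.55], [0.28, 2.44], [-1.29, 4.43], [0.15, 1.84], [-2.92, 2.92]. Speed limits (rad/s): [2.57, 2.57, 3.14, 3.14, 3.14, 3.14, 3.14].

### API

Orientations are given as a rotation vector (axis times angle).
In Python, from workcell import manip, vision, finder gives the robot as it stands.
- The arm moves only by the tool play_rows, never from a script. Its argument "deltas" is one flat list of numbers, 4 for each row, row after row: the shift along the tool's x, y, z scaled (see below), then the turn about the tool's z scaled (see below). In form: [x, y, z, spin, x, y, z, spin, ...]. A call has 1 to 20 rows; each row shifts and turns the commanded pose from where the row before left it, along the tool's axes as they then stand; what a row does not reach is not made up. The controller multiplies each number of a shift by 100 mm and each number of a turn by pi rad. A row lasts 1/10 s, in which the tool goes at most 50 mm and 8.59 degrees, less where a joint would pass 70% of its speed; a pose out of reach is approached as far as the arm can. A call with a number of a shift or a turn outside -1 to 1 is refused whole. A call with a gripper value outside its range is refused whole. "jaw" is the closure, from -1 (fully open) to 1 (shut), so that 0 is half open, set as the call begins (left out, the last holds). The fingers move at their own pace and stop on an object; "grip_force" is the grip in N (left out, the last holds). Time passes only in rows, so rows that do not move let the fingers close. It gives the time, the measured TCP pose, the force, the opening and the grip force at its end, in the units of the state.
- manip.state(): the state, without advancing time (a new reading comes with each control period).
- vision.camera(name): name is "side" or "top"; returns the picture (400x640x3 uint8, blue, green, red); there is no depth.
- vision.camera_model(name): a dict with "intrinsics" (3x3 intrinsics, pixels), "distortion" ([k1, k2, p1, p2, k3] as OpenCV has them; the pictures are not rectified), "camera_from_world" (4x4, takes a point from world to camera coordinates). Camera axes: x right, y down, z forward; pixel columns grow to the right and rows downward; lengths in m; the calibration is good to about 2 mm. A picture is of the moment at which its call begins. camera_model takes no time and is no camera call.
- manip.hand_in(): hands the job in; it is judged then, once.
Trained networks look in the newest picture that a camera, given by its name, has taken for a name from the list of things; names that differ only in an ending like _2 or _b are one class to them, and where a whole thing is asked for, a point or a joint stands for the part that bears it (a point fixed in the world has none). Each returns a list of dicts, best first, with "conf" (0 to 1); they miss things now and then, are a little off and sometimes report something else, mostly with a low value. They report only what shows in the picture. A call takes as long as a camera call. They do not tell look-alikes from the thing itself.
- finder.silhouettes(camera, label): "mask" (400x640 bool, what is visible of it) and "box" ([centre column, centre row, width, height] in pixels, round what is visible of it).
The state is a dict: "time_s": time; "joint_pos": joint angles; "joint_vel": joint speeds; "effort": joint torques, N m; "tool_pos": TCP position; "tool_rot": TCP orientation; "wrist_force": force on the tool from outside, world axes, zero at the start; "ft_torque": the same for the moment, N m; "opening": opening from 0.0 (shut) to 1.0 (fully open); "grasp_force": force on a finger pad.
Only numpy, scipy, OpenCV 4.12 (cv2) and the standard library are available. Lean on these libraries where they do the work, as an engineer would, in place of code of your own. Each camera call takes 0.05 s, during which the arm holds its last target. There are 200 camera calls.

### The job

The cedar wardrobe slats have just been oiled and are to air for 40 minutes: lay the oiling brush away in the wide empty compartment of the clothes-peg tray and stack all the slats on the airing rack as one open crosswise tower centred on the rack, two to a layer, one along each of two opposite edges of the rack, the bottom pair lying across the rack's battens and every further layer square across the one below (an odd last slat takes one side of the top layer, as if its partner were to follow). Only when the tower stands complete, wind the bell timer clockwise past its 60-minute mark and turn it back down to 40 minutes. Leave the bowls, funnel and bottle where they are.

Things in the scene. Friction and masses are not known exactly. Their poses are not given: they have to be found in the camera images.
- rack: wooden airing rack, 160 x 160 mm, fixed to the worktop: five parallel battens (each 22 mm wide, 160 long, running along the rack's y) on two runners; origin on the worktop under its middle, z up; the batten tops are 24 mm above the worktop
- slat1: plain cedar slat, 140 x 34 x 18 mm, about 45 g; four to six alike in a start (an absent one reads None); origin at its centre, x along its length, y across its 34 mm width, z through its 18 mm thickness (either face may be up)
- slat2: plain cedar slat, 140 x 34 x 18 mm, about 45 g; four to six alike in a start (an absent one reads None); origin at its centre, x along its length, y across its 34 mm width, z through its 18 mm thickness (either face may be up)
- slat3: plain cedar slat, 140 x 34 x 18 mm, about 45 g; four to six alike in a start (an absent one reads None); origin at its centre, x along its length, y across its 34 mm width, z through its 18 mm thickness (either face may be up)
- slat4: plain cedar slat, 140 x 34 x 18 mm, about 45 g; four to six alike in a start (an absent one reads None); origin at its centre, x along its length, y across its 34 mm width, z through its 18 mm thickness (either face may be up)
- slat5: plain cedar slat, 140 x 34 x 18 mm, about 45 g; four to six alike in a start (an absent one reads None); origin at its centre, x along its length, y across its 34 mm width, z through its 18 mm thickness (either face may be up)
- slat6: plain cedar slat, 140 x 34 x 18 mm, about 45 g; four to six alike in a start (an absent one reads None); origin at its centre, x along its length, y across its 34 mm width, z through its 18 mm thickness (either face may be up)
- brush: flat oiling brush, 185 mm long: light wooden handle 20 mm wide along -x, steel ferrule 40 mm long, 36 mm wide and 16 mm thick, grey bristles 34 mm wide along +x; 70 g, balanced within 10 mm of the ferrule; origin under the middle of the ferrule (8 mm below its centre), z up; it starts lying on the airing rack
- brush_tip (a point): end of the bristles, 70 mm from the ferrule's middle, 8 mm above the brush's underside
- brush_end (a point): end of the handle, 115 mm from the ferrule's middle, 8 mm above the brush's underside
- tray: wooden clothes-peg tray, fixed, 170 (x) x 250 (y) mm outside, rim 30 mm high, walls 7 mm; a lengthwise partition divides it into a narrow compartment full of wooden clothes pegs (on its -x side) and a wide empty one (on its +x side); origin under its middle
- tray_bay (a point): middle of the floor of the tray's wide empty compartment, 6 mm above the worktop; the compartment is 108 mm wide (x) and 236 mm long (y), its walls rise 24 mm above this floor; axes as the tray's
- timer: white round bell timer, 100 mm across, fixed to the steel worktop by its magnetic foot; drum top 30 mm above the worktop, with black ticks around the knob every 5 minutes, long thick ones at 0, 15, 30, 45 and 60; clockwise from above, 0 to 60 minutes span 4.8 rad, and the gap without ticks faces the timer's -x; origin under its middle
- dial (a joint): the timer's knob, rad: 0 at the 0-minute mark, growing clockwise seen from above, 0.08 rad per minute (60-minute mark 4.80, 40 minutes 3.20, end stop 5.15); it turns both ways against about 0.06 N m of friction and stays where it is left. The pointer stands at angle 2.40 minus this value, counter-clockwise from the timer's +x
- dial_grip (a point): on the knob's axis, 60 mm above the worktop; the knob has a black bar grip 52 mm long, 14 mm wide and 26 mm high (from 38 to 64 mm above the worktop) on a 54 mm steel disc; x runs along the bar towards the pointer, the end with the white line
- bowls: bystander: stack of three red plastic bowls, 140 mm across, 81 mm high
- funnel: bystander: stainless steel funnel standing mouth down, 110 mm across, 125 mm high
- bottle: bystander: closed amber glass bottle of cedar oil, 64 mm across, 150 mm high
There are look-alikes about, which are no part of the job. Leave any purple or turquoise look-alike of the slat3 alone.

How it is judged:
By the outcome, as a careful person would: the job done as asked, in the order asked, and still so for the second after the job is handed in, with the robot touching nothing.
Of slat1, slat2, slat3, slat4, slat5, slat6 only 4 to 6 are there at a start; the rules pass over those that are not, and their reading is None.
At some moment in a run one of slat1, slat2, slat3, slat4, slat5, slat6 may be knocked a few centimetres aside while the robot is not near it.
Once in a run the grip may slacken for a moment while it holds something.
It also fails if it takes over 210 s, if anything falls off the work surface, if the arm or the gripper's body presses on something with over 40 N, if the wrist force passes 120 N, or if a joint passes its speed limit or range.

## Working session

There is one attempt and no reset: what is moved stays moved. The work goes in short steps, Python scripts to look and compute and a tool call to move; the robot and the scene stay as the last step left them, time stands still between calls to the robot, and variables do not carry over. Pictures are saved under pics/ and viewed, at most 14 in all, crops included, and the job is handed in when it is done.

Besides the shell and the picture viewer there is one more tool, called after ">>>" in YAML: its name, and indented under it one key for each argument. play_rows: Moves the arm, as the interface text tells. Shifts and turns lie within -1 to 1; 1 stands for 100 mm of shift or pi rad of turn. Its arguments: {"type":"object","properties":{"deltas":{"type":"array"},"jaw":{"type":"number"},"grip_force":{"type":"number"}},"required":["deltas"]}

```bash
ls; mkdir -p pics
python3 - <<'E'
from workcell import manip, vision, finder
import cv2, numpy as np
s=manip.state(); print({k:np.round(v,3) for k,v in s.items()})
for c in ("top","side"):
    cv2.imwrite(f"pics/{c}0.png",vision.camera(c))
    m=vision.camera_model(c); print(c,m)
    for l in ["rack","slat1","brush","tray","timer","bowls","funnel","bottle"]:
        print(l,[(round(d["conf"],2),np.round(d["box"]).tolist()) for d in finder.silhouettes(c,l)])
E
```

```text
pics
{'time_s': np.float64(0.0), 'joint_pos': array([-1.215,  0.468, -0.012,  1.604,  0.006,  1.071, -0.056]), 'joint_vel': array([ 0.001,  0.   ,  0.001, -0.   ,  0.001, -0.001, -0.   ]), 'effort': array([-0.0000e+00, -5.3238e+01,  2.2000e-02, -2.5130e+01,  1.1000e-02,
        8.0000e-03, -0.0000e+00]), 'tool_pos': array([0.252, 0.598, 0.244]), 'tool_rot': array([-6.220e-01, -3.079e+00,  3.000e-03]), 'wrist_force': array([ 0.353,  0.417, -0.006]), 'ft_torque': array([ 0.009, -0.03 ,  0.052]), 'grasp_force': np.float64(0.0), 'opening': np.float64(1.0)}
top {'intrinsics': array([[376.08709418,   0.        , 321.40682108],
       [  0.        , 376.08709418, 201.88393682],
       [  0.        ,   0.        ,   1.        ]]), 'distortion': array([0.01018109, 0.        , 0.        , 0.        , 0.        ]), 'camera_from_world': array([[ 0.01089025, -0.99988713,  0.01035005,  0.00568554],
       [-0.99861435, -0.01140816, -0.05137355,  0.52407453],
       [ 0.05148582, -0.00977624, -0.99862587,  1.49775084],
       [ 0.        ,  0.        ,  0.        ,  1.        ]])}
rack [(0.91, [317
[... 963 characters left out ...]
6,  0.7135668 , -0.55367211,  1.69603734],
       [ 0.        ,  0.        ,  0.        ,  1.        ]])}
rack [(0.82, [322.0, 214.0, 47.0, 27.0])]
slat1 [(0.97, [307.0, 292.0, 41.0, 6.0]), (0.72, [369.0, 287.0, 43.0, 25.0]), (0.64, [395.0, 317.0, 38.0, 36.0]), (0.62, [331.0, 251.0, 43.0, 21.0]), (0.59, [349.0, 268.0, 36.0, 20.0]), (0.56, [408.0, 270.0, 37.0, 19.0]), (0.51, [400.0, 204.0, 17.0, 40.0]), (0.23, [316.0, 216.0, 40.0, 16.0])]
brush [(0.82, [314.0, 213.0, 38.0, 20.0])]
tray [(0.57, [312.0, 179.0, 58.0, 37.0])]
timer [(0.82, [273.0, 189.0, 24.0, 18.0])]
bowls [(0.74, [252.0, 156.0, 30.0, 26.0])]
funnel [(0.65, [377.0, 186.0, 24.0, 31.0])]
bottle [(0.76, [401.0, 202.0, 18.0, 39.0])]
```

Run:
```python
import cv2
a=cv2.imread("pics/top0.png")[110:310,130:500]; cv2.imwrite("pics/t0c.png",cv2.resize(a,None,fx=2.16,fy=2.16,interpolation=cv2.INTER_CUBIC))
a=cv2.imread("pics/side0.png")[120:350,210:470]; cv2.imwrite("pics/s0c.png",cv2.resize(a,None,fx=2.6,fy=2.6,interpolation=cv2.INTER_CUBIC))
```

```text
(no output)
```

View pics/t0c.png

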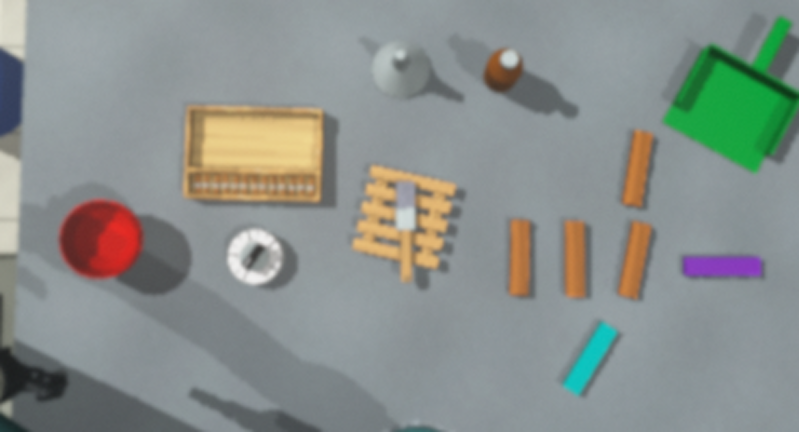

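View pics/s0c.png

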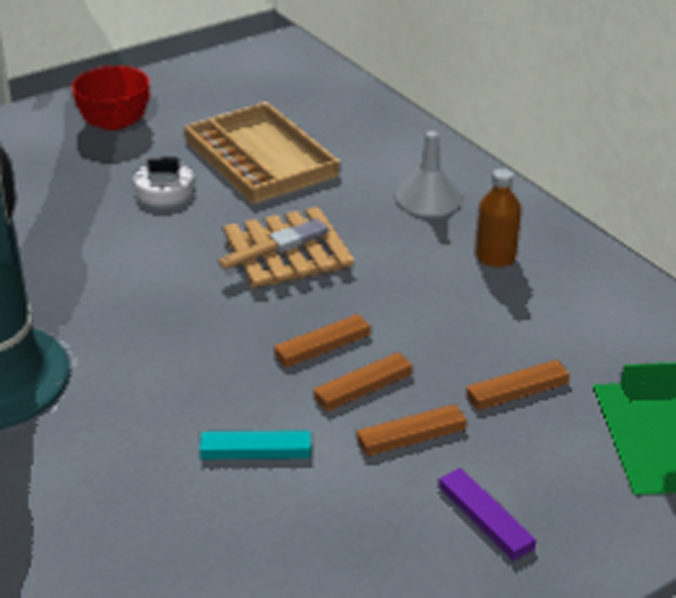

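```bash
cat > lib.py <<'E'
from workcell import manip, vision, finder
import cv2, numpy as np, time
from scipy.optimize import minimize
from scipy.spatial.transform import Rotation as Ro
M={c:vision.camera_model(c) for c in("top","side")}
def proj(c,P):
    m=M[c];T=m["camera_from_world"]
    return cv2.projectPoints(np.asarray(P,float).reshape(-1,3),cv2.Rodrigues(T[:3,:3])[0],T[:3,3],m["intrinsics"],m["distortion"])[0].reshape(-1,2)
def unproj(c,px,z):
    m=M[c];T=m["camera_from_world"];R,t=T[:3,:3],T[:3,3]
    u=cv2.undistortPoints(np.asarray(px,float).reshape(-1,1,2),m["intrinsics"],m["distortion"]).reshape(-1,2)
    d=np.c_[u,np.ones(len(u))]@R; o=-R.T@t
    return o+d*((z-o[2])/d[:,2])[:,None]
def box(x,y,yaw,L,W,z0,z1):
    c,s=np.cos(yaw),np.sin(yaw)
    return np.array([[x+c*a*L/2-s*b*W/2,y+s*a*L/2+c*b*W/2,z] for a in(-1,1) for b in(-1,1) for z in(z0,z1)])
S=6
def roi_mask(f,ctr,r=36):
    """soft mask f of the picture near ctr, upscaled S times; returns (img, origin)"""
    x0,y0=int(ctr[0])-r,int(ctr[1])-r
    A=np.float32([[S,0,-x0*S+(S-1)/2],[0,S,-y0*S+(S-1)/2]])
    return cv2.warpAffine(f.astype(np.float32),A,(2*r*S,2*r*S),flags=cv2.INTER_LINEAR),(x0,y0)
def hull(c,pts,org,shape):
    p=(proj(c,pts)-org)*S+(S-1)/2
    m=np.zeros(shape,np.float32)
    cv2.fillConvexPoly(m,cv2.convexHull(np.round(p*16).astype(np.int32)),1,shift=4); return m
def fit(masks,g,L,W,z0,z1):
    """masks: {cam: (img,org)}; refine (x,y,yaw) of a box"""
    def cost(v):
        return -np.mean([ (lambda h:np.minimum(h,a).sum()/np.maximum(h,a).sum())(hull(c,box(*v,L,W,z0,z1),o,a.shape)) for c,(a,o) in masks.items()])
    best=None
    for d in (0,.15,-.15):
        r=minimize(cost,[g[0],g[1],g[2]+d],method="Nelder-Mead",options=dict(initial_simplex=np.array([[g[0],g[1],g[2]+d]]*4)+np.array([[0,0,0],[.012,0,0],[0,.012,0],[0,0,.15]]),xatol=1e-4,fatol=1e-5))
        if best is None or r.fun<best.fun: best=r
    return best.x,-best.fun
def cedar(im):
    h=cv2.cvtColor(im,cv2.COLOR_BGR2HSV).astype(int); H,Sa,V=h[...,0],h[...,1],h[...,2]
    return np.uint8((H>=5)&(H<=16)&(Sa>130)&(V>60))
def slats(zmap=lambda x,y:0.,ims=None,region=lambda x,y:y<-.1 and x<.75):
    """find cedar slats lying on the table"""
    ims=ims or {c:vision.camera(c) for c in M}
    cm={c:cedar(i) for c,i in ims.items()}
    n,lab,st,ce=cv2.connectedComponentsWithStats(cm["top"])
    out=[]
    for i in range(1,n):
        if st[i,4]<100: continue
        p=unproj("top",[ce[i]],.018)[0]
        if not region(p[0],p[1]): continue
        q=unproj("top",np.argwhere(lab==i)[:,::-1],.018)[:,:2]
        w=np.linalg.svd(q-q.mean(0))[2][0]
        mk={"top":roi_mask(lab==i,ce[i])}
        k=proj("side",[p])[0]; n2,l2,_,_=cv2.connectedComponentsWithStats(cm["side"])
        j=l2[int(k[1]),int(k[0])]
        if j: mk["side"]=roi_mask(l2==j,k)
        v,s=fit(mk,[p[0],p[1],np.arctan2(w[1],w[0])],.14,.034,0,.018)
        v[2]=(v[2]+np.pi/2)%np.pi-np.pi/2
        out.append((v,s,len(mk)))
    return out
def pose():
    s=manip.state();R=Ro.from_rotvec(s["tool_rot"]).as_matrix()
    return s["tool_pos"],np.arctan2(R[1,1],R[0,1]),s,R
def plan(x,y,z,ya,n=None,step=.04,half=True):
    """rows to bring TCP to x,y,z with tool-y at angle ya (mod pi), translating while spinning"""
    p,a,s,R=pose()
    d=ya-a
    if half:
        # keep tool-y within 90 deg of the radial direction at the target where possible
        rad=np.arctan2(y,x); ya=rad+((ya-rad+np.pi/2)%np.pi-np.pi/2)
        d=(ya-a+np.pi)%(2*np.pi)-np.pi
    D=np.array([x,y,z])-p
    n=n or max(int(np.ceil(np.linalg.norm(D)/step)),int(np.ceil(abs(d)/np.deg2rad(8))),1)
    rows=[];q=p.copy();acc=a
    Rk=R.copy()
    for k in range(n):
        t=Rk.T@(D/n); sp=-d/n
        rows.append([*(t/.1),sp/np.pi]); Rk=Rk@Ro.from_euler('z',sp).as_matrix()
    print("at",np.round(p,4),"yaw",round(a,3),"t",round(float(s["time_s"]),1),"open",round(float(s["opening"]),2),"n",n,"dyaw",round(d,3))
    print([float(round(v,3)+0) for r in rows for v in r])
E
python3 - <<'E'
from lib import *
ims={c:cv2.imread(f"pics/{c}0.png") for c in M}
for v,s,n in slats(ims=ims,region=lambda x,y:True): print("slat",np.round(v,4),round(s,3),n)
# wood: rack/tray
im=ims["top"]
for n,px in dict(gray=(300,300),batten=(305,196),brushf=(317,200),ferr=(317,211),handle=(317,230),trayfloor=(240,175)).items(): print(n,cv2.cvtColor(im,cv2.COLOR_BGR2HSV)[px[1],px[0]])
# rectified crops of rack+tray+timer at 1 mm/px: rack plane z=.024
def rect(c,z,x0,x1,y0,y1,r):
    xs=np.arange(x1,x0,-r);ys=np.arange(y1,y0,-r)
    Y,X=np.meshgrid(ys,xs); q=proj(c,np.c_[X.ravel(),Y.ravel(),np.full(X.size,z)]).reshape(*X.shape,2).astype(np.float32)
    return cv2.remap(ims[c],q,None,cv2.INTER_CUBIC)
p=lambda px,z:unproj("top",[px],z)[0]
print("rack",p((317,211),.024),"timer",p((247.5,228.5),.03),"tray",p((248,182),.03))
tc=p((247.5,228.5),.03)
a=[cv2.resize(rect(c,.03,tc[0]-.065,tc[0]+.065,tc[1]-.065,tc[1]+.065,.0005),(390,390)) for c in M]
cv2.imwrite("pics/timer0.png",np.hstack(a))
E
```

```text
slat [ 0.6665 -1.0031 -0.021 ] 0.12 1
slat [ 0.7893 -0.113   0.981 ] 0.402 2
slat [ 0.5888 -0.4055 -0.1617] 0.821 2
slat [ 0.42   -0.1859  0.004 ] 0.825 2
slat [ 0.4179 -0.2884  0.0078] 0.829 2
slat [ 0.4182 -0.3998 -0.1999] 0.823 2
slat [-0.0923  1.0196  0.2982] 0.119 2
gray [ 96  20 130]
batten [ 18 122 219]
brushf [118  19 171]
ferr [ 87  12 216]
handle [ 18 124 218]
trayfloor [ 21 104 234]
rack [0.48686375 0.02879869 0.024     ] timer [0.41452546 0.30247129 0.03      ] tray [0.59893417 0.30436165 0.03      ]
```

View pics/timer0.png

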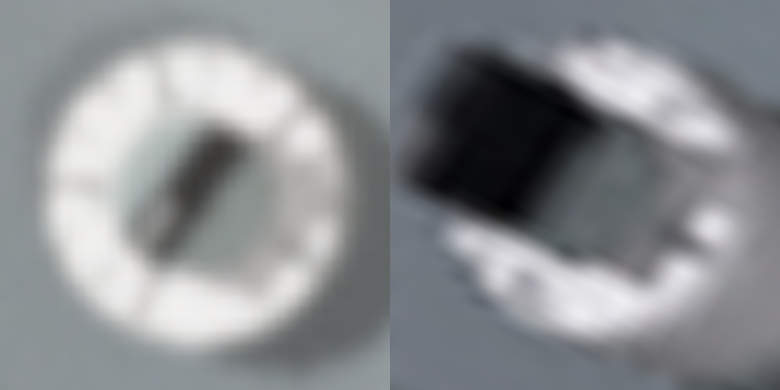

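```bash
cat > fit0.py <<'E'
from lib import *
ims={c:cv2.imread(f"pics/{c}0.png") for c in M}
def wood(im):
    h=cv2.cvtColor(im,cv2.COLOR_BGR2HSV).astype(int)
    return np.float32((h[...,0]>=12)&(h[...,0]<=26)&(h[...,1]>70)&(h[...,2]>110))
W={c:cv2.GaussianBlur(ims[c],(0,0),.01) if 0 else ims[c] for c in M}
# soft woodness = blue deficit
soft={c:np.clip((ims[c][...,2].astype(np.float32)-ims[c][...,0]-10)/60,0,1) for c in M}
def samp(c,P): 
    q=proj(c,P).astype(np.float32); return cv2.remap(soft[c],q[:,0].reshape(-1,1),q[:,1].reshape(-1,1),cv2.INTER_LINEAR).ravel()
# rack: bands in rack coords; avoid |y|<.03 strip around the brush by soft weighting
u=np.arange(-.1,.1001,.002);G=np.array([(a,b) for a in u for b in u])
inb=(np.abs(G[:,1])<=.08)&(np.min(np.abs(G[:,:1]-np.linspace(-.069,.069,5)),axis=1)<=.011)
gap=~inb
def rk(v,cams=("top","side")):
    c,s=np.cos(v[2]),np.sin(v[2]);P=np.c_[v[0]+c*G[:,0]-s*G[:,1],v[1]+s*G[:,0]+c*G[:,1],np.full(len(G),.024)]
    keep=~((np.abs(P[:,1]-BR)<.028))
    return -np.mean([samp(k,P)[inb&keep].mean()-samp(k,P)[gap&keep].mean() for k in cams])
BR=.028
for cams in (("top",),("side",),("top","side")):
    best=min((minimize(rk,[.487,.029,y],args=(cams,),method="Nelder-Mead",options=dict(initial_simplex=np.array([[.487+dx,.029,y]]*4)+np.array([[0,0,0],[.008,0,0],[0,.008,0],[0,0,.06]]))) for y in(-.3,-.2,-.1,.1) for dx in(-.01,.01)),key=lambda r:r.fun)
    print("rack",cams,np.round(best.x,4),best.fun)
# tray: outer box fit
mk={}
for c,ctr in (("top",(248,182)),("side",(312,179))):
    n,l,st,ce=cv2.connectedComponentsWithStats(cv2.morphologyEx(np.uint8(wood(ims[c])),cv2.MORPH_CLOSE,np.ones((5,5)))); j=np.bincount(l[ctr[1]-12:ctr[1]+12,ctr[0]-15:ctr[0]+15].ravel(),minlength=n)[1:].argmax()+1
    print(c,st[j]); mk[c]=roi_mask(l==j,ctr,48)
for cs in (mk,{"top":mk["top"]}): print("tray",fit(cs,[.6,.304,0],.17,.25,0,.03))
# brush: ferrule+bristles are grey on... use finder mask
vision.camera("top");b=finder.silhouettes("top","brush")[0]["mask"]
q=unproj("top",np.argwhere(b)[:,::-1],.032)[:,:2]; w=np.linalg.svd(q-q.mean(0))[2][0]; w*=np.sign(w[0]); t=(q-q.mean(0))@w
print("brush mean",q.mean(0),"dir",np.arctan2(w[1],w[0]),"ends",t.min(),t.max(), "tip",q.mean(0)+w*t.max(),"end",q.mean(0)+w*t.min())
for k in("top",):
    print(ims[k][192:242,316:320].astype(int).tolist()[::3])
# timer: circle centre + ring profile
for c in M:
    hsv=cv2.cvtColor(ims[c],cv2.COLOR_BGR2GRAY)
    def rs(v):
        th=np.linspace(0,2*np.pi,120,endpoint=False)
        f=lambda r,z:cv2.remap(hsv.astype(np.float32),*[a.reshape(-1,1).astype(np.float32) for a in proj(c,np.c_[v[0]+r*np.cos(th),v[1]+r*np.sin(th),np.full(120,z)]).T],cv2.INTER_LINEAR).ravel()
        return f
    r=minimize(lambda v:-np.clip(rs(v)(.046,.03)-rs(v)(.055,.03),0,60).mean(),[.4145,.3025],method="Nelder-Mead",options=dict(initial_simplex=[[.41,.30],[.42,.302],[.412,.308]]))
    f=rs(r.x); print(c,"timer",np.round(r.x,4),r.fun)
    if c=="top":
        pr=np.mean([f(x,.03) for x in(.034,.037,.04,.043)],0); print([(3*i,int(x)) for i,x in enumerate(pr)])
E
python3 fit0.py
```

```text
rack ('top',) [ 0.4921  0.0311 -0.2193] -0.7331472635269165
rack ('side',) [ 0.493   0.0243 -0.216 ] -0.6841285824775696
rack ('top', 'side') [ 0.4929  0.0288 -0.2177] -0.689382016658783
top [ 215  159   65   45 2768]
side [ 281  159   59   38 1223]
tray (array([ 0.60604414,  0.3095167 , -0.01686208]), np.float64(0.9140453338623047))
tray (array([ 0.6045119 ,  0.30916243, -0.01857017]), np.float64(0.9730477333068848))
brush mean [0.48094937 0.02689979] dir 0.04522051699188458 ends -0.10498077021640004 0.07765678903369176 tip [0.55852677 0.03041027] end [0.37607592 0.02215412]
[[[118, 173, 213], [119, 175, 215], [119, 174, 214], [119, 174, 213]], [[162, 154, 157], [161, 155, 157], [162, 153, 156], [162, 155, 158]], [[168, 157, 156], [166, 154, 153], [165, 154, 153], [166, 155, 155]], [[175, 163, 161], [172, 159, 158], [168, 156, 155], [167, 155, 154]], [[173, 161, 159], [173, 161, 159], [173, 161, 160], [172, 161, 160]], [[202, 202, 193], [204, 204, 194], [208, 209, 199], [211, 212, 202]], [[216, 218, 208], [215, 217, 207], [215, 217, 206], [216, 216, 207]], [[215, 216, 207], [214, 21
[... 1467 characters left out ...]
229), (198, 226), (201, 222), (204, 217), (207, 210), (210, 203), (213, 199), (216, 197), (219, 199), (222, 201), (225, 203), (228, 203), (231, 199), (234, 191), (237, 182), (240, 176), (243, 176), (246, 181), (249, 185), (252, 189), (255, 188), (258, 185), (261, 179), (264, 175), (267, 174), (270, 174), (273, 175), (276, 176), (279, 177), (282, 180), (285, 185), (288, 193), (291, 203), (294, 210), (297, 214), (300, 214), (303, 210), (306, 205), (309, 205), (312, 211), (315, 221), (318, 229), (321, 232), (324, 233), (327, 232), (330, 232), (333, 233), (336, 234), (339, 235), (342, 236), (345, 235), (348, 234), (351, 231), (354, 231), (357, 231)]
side timer [0.4159 0.2985] -38.010276794433594
```

```bash
python3 -c "
from lib import *
plan(.487,.0275,.11,1.616)"
```

```text
at [0.2524 0.599  0.2453] yaw 1.172 t 1.0 open 1.0 n 16 dyaw 0.444
[-0.274, -0.272, 0.085, -0.009, -0.266, -0.28, 0.085, -0.009, -0.258, -0.287, 0.085, -0.009, -0.25, -0.294, 0.085, -0.009, -0.242, -0.301, 0.085, -0.009, -0.234, -0.307, 0.085, -0.009, -0.225, -0.314, 0.085, -0.009, -0.216, -0.32, 0.085, -0.009, -0.207, -0.326, 0.085, -0.009, -0.198, -0.331, 0.085, -0.009, -0.189, -0.337, 0.085, -0.009, -0.179, -0.342, 0.085, -0.009, -0.17, -0.347, 0.085, -0.009, -0.16, -0.351, 0.085, -0.009, -0.15, -0.356, 0.085, -0.009, -0.14, -0.36, 0.085, -0.009]
```

>>> play_rows:
  deltas: [-0.337,-0.335,0.104,0,-0.337,-0.335,0.104,0,-0.337,-0.335,0.104,0,-0.337,-0.335,0.104,0,-0.337,-0.335,0.104,0,-0.337,-0.335,0.104,0,-0.337,-0.335,0.104,0,-0.337,-0.335,0.104,0,-0.337,-0.335,0.104,0,-0.337,-0.335,0.104,0,-0.337,-0.335,0.104,0,-0.337,-0.335,0.104,0,-0.337,-0.335,0.104,0,0,0,0,-0.0353,0,0,0,-0.0353,0,0,0,-0.0353,0,0,0,-0.0353,0,0,0,0]
  jaw: -0.4
  grip_force: 40

```text
time_s: 2.8
tool_pos: [0.4872, 0.0274, 0.1102]
tool_rot: [-0.07, 3.14, 0.001]
wrist_force: [-0.0, -0.5, -0.8]
opening: 0.698
grasp_force: 0.0
```

```bash
cat >> lib.py <<'E'
def go(x,y,z,ya,step=.04,half=True):
    """totals: spin first, then shift in the tool axes after it"""
    p,a,s,R=pose(); d=ya-a
    if half:
        rad=np.arctan2(y,x); ya=rad+((ya-rad+np.pi/2)%np.pi-np.pi/2); d=(ya-a+np.pi)%(2*np.pi)-np.pi
    sp=-d; R2=R@Ro.from_euler('z',sp).as_matrix(); t=R2.T@(np.array([x,y,z])-p)/.1
    ns=int(np.ceil(abs(sp)/.145)); nt=max(1,int(np.ceil(np.linalg.norm(t)*.1/step)))
    print("at",np.round(p,4),"yaw",round(a,3),"t",round(float(s["time_s"]),1),"open",round(float(s["opening"]),2),"F",np.round(s["wrist_force"],1),"q",np.round(s["joint_pos"],2))
    print("spin",ns,"x",round(sp/np.pi/max(ns,1),4),"| shift",nt,"x",np.round(t/nt,3),"| tot",np.round(t,3))
E
python3 -c "
from lib import *
go(.487,.0275,.041,1.616)"
```

```text
at [0.4872 0.0274 0.1102] yaw 1.616 t 2.8 open 0.7 F [-0.  -0.5 -0.8] q [-0.18  0.4   0.07  2.1  -0.04  0.65  1.53]
spin 1 x -0.0002 | shift 2 x [0.001 0.    0.346] | tot [0.002 0.001 0.692]
```

>>> play_rows:
  deltas: [0,0,0.23,0,0,0,0.23,0,0,0,0.232,0,0,0,0,0]

```text
time_s: 3.2
tool_pos: [0.4851, 0.0273, 0.0387]
tool_rot: [0.067, -3.136, 0.001]
wrist_force: [-0.7, -0.7, 0.4]
opening: 0.696
grasp_force: 0.0
```

>>> play_rows:
  deltas: [0,0,0,0,0,0,0,0,0,0,0,0,0,0,0,0,0,0,0,0,0,0,0,0]
  jaw: 1
  grip_force: 50

```text
time_s: 3.8
tool_pos: [0.488, 0.0276, 0.0421]
tool_rot: [-0.07, 3.138, 0.001]
wrist_force: [-0.5, -0.7, 7.3]
opening: 0.406
grasp_force: 50.7
```

>>> play_rows:
  deltas: [0,0,-0.2,0,0,0,-0.3,0,0,0,-0.3,0,0,0,0,0,0,0,0,0]

```text
time_s: 4.3
tool_pos: [0.4873, 0.0276, 0.1215]
tool_rot: [-0.07, 3.139, 0.0]
wrist_force: [-0.7, -0.0, -0.8]
opening: 0.406
grasp_force: 50.0
```

```bash
python3 -c "
from lib import *
go(.629,.2865,.12,-.017)"
```

```text
at [0.4873 0.0276 0.1215] yaw 1.615 t 4.3 open 0.41 F [-0.7 -0.  -0.8] q [-0.19  0.38  0.07  2.09 -0.04  0.67  1.53]
spin 12 x 0.0433 | shift 8 x [0.327 0.172 0.002] | tot [2.613 1.373 0.018]
```

>>> play_rows:
  deltas: [0,0,0,0.0433,0,0,0,0.0433,0,0,0,0.0433,0,0,0,0.0433,0,0,0,0.0433,0,0,0,0.0433,0,0,0,0.0433,0,0,0,0.0433,0,0,0,0.0433,0,0,0,0.0433,0,0,0,0.0433,0,0,0,0.0433,0.327,0.172,0,0,0.327,0.172,0,0,0.327,0.172,0,0,0.327,0.172,0,0,0.327,0.172,0,0,0.327,0.172,0,0,0.327,0.172,0,0,0.327,0.172,0,0]

```text
time_s: 6.3
tool_pos: [0.6285, 0.2877, 0.1186]
tool_rot: [-2.24, -2.202, 0.005]
wrist_force: [0.5, 0.3, -0.4]
opening: 0.405
grasp_force: 50.0
```

```bash
python3 -c "
from lib import *
go(.629,.2865,.027,-.017)
cv2.imwrite('pics/top1.png',cv2.resize(vision.camera('top')[110:310,130:500],None,fx=2.16,fy=2.16,interpolation=cv2.INTER_CUBIC))"
```

```text
at [0.6285 0.2877 0.1186] yaw -0.017 t 6.3 open 0.41 F [ 0.5  0.3 -0.4] q [-0.76  0.7   0.42  1.6  -0.33  0.92 -0.24]
spin 1 x 0.0 | shift 3 x [-0.003  0.002  0.305] | tot [-0.01   0.007  0.916]
```

View pics/top1.png

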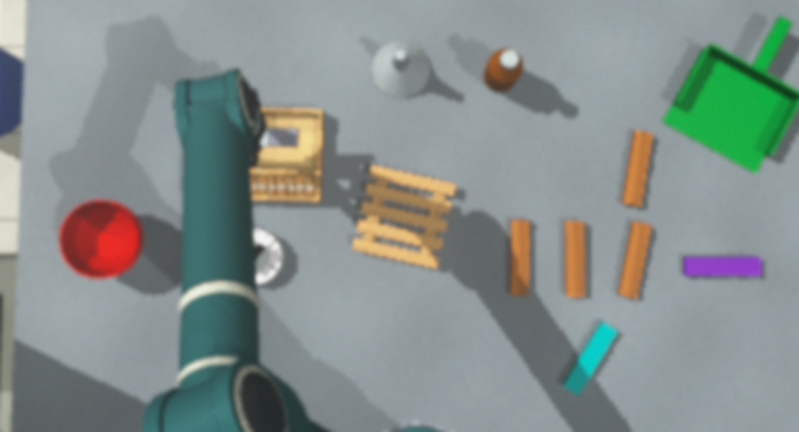

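>>> play_rows:
  deltas: [0,0,0.3,0,0,0,0.3,0,0,0,0.2,0,0,0,0.12,0,0,0,0,0,0,0,0,0]

```text
time_s: 6.95
tool_pos: [0.6296, 0.2867, 0.0294]
tool_rot: [2.24, 2.202, 0.001]
wrist_force: [0.3, -0.3, -0.4]
opening: 0.407
grasp_force: 50.0
```

>>> play_rows:
  deltas: [0,0,0,0,0,0,0,0,0,0,0,0,0,0,0,0,0,0,0,0,0,0,-0.3,0,0,0,-0.4,0,0,0,-0.4,0]
  jaw: -0.3

```text
time_s: 7.75
tool_pos: [0.6286, 0.2865, 0.1396]
tool_rot: [-2.24, -2.202, 0.002]
wrist_force: [-0.1, 0.9, 0.5]
opening: 0.652
grasp_force: 0.0
```

```bash
python3 -c "
from lib import *
for v,s,n in slats(): print('slat',np.round(v,4),round(s,3),n)
go(.42,-.186,.12,1.5708)"
```

```text
slat [ 0.7396 -1.0088  0.6172] 0.12 1
slat [ 0.5897 -0.4056 -0.1668] 0.822 2
slat [ 0.4208 -0.1863 -0.0022] 0.794 2
slat [ 0.4179 -0.2884  0.0078] 0.828 2
slat [ 0.4182 -0.3999 -0.2123] 0.823 2
at [0.6327 0.288  0.1456] yaw -0.017 t 7.8 open 0.65 F [ 0.1 -0.4  0.7] q [-0.77  0.67  0.43  1.59 -0.32  0.95 -0.25]
spin 11 x 0.045 | shift 14 x [-0.152  0.339  0.015] | tot [-2.13   4.741  0.211]
```

>>> play_rows:
  deltas: [0,0,0,0.045,0,0,0,0.045,0,0,0,0.045,0,0,0,0.045,0,0,0,0.045,0,0,0,0.045,0,0,0,0.045,0,0,0,0.045,0,0,0,0.045,0,0,0,0.045,0,0,0,0.045,-0.178,0.395,0,0,-0.178,0.395,0,0,-0.178,0.395,0,0,-0.178,0.395,0,0,-0.178,0.395,0,0,-0.178,0.395,0,0,-0.178,0.395,0,0,-0.178,0.395,0,0]
  jaw: -0.4

```text
time_s: 9.75
tool_pos: [0.4852, -0.0304, 0.1387]
tool_rot: [-3.142, 0.001, -0.0]
wrist_force: [-0.1, 0.2, 1.7]
opening: 0.7
grasp_force: 0.0
```

```bash
python3 -c "
from lib import *
go(.4205,-.186,.10,1.5708)
cv2.imwrite('pics/top2.png',cv2.resize(vision.camera('top')[110:310,130:500],None,fx=2.16,fy=2.16,interpolation=cv2.INTER_CUBIC))"
```

```text
at [ 0.4852 -0.0304  0.1387] yaw -1.572 t 9.8 open 0.7 F [-0.1  0.2  1.7] q [-0.73  0.46  0.9   2.13 -0.52  0.78 -1.07]
spin 1 x -0.0002 | shift 5 x [-0.129  0.311  0.077] | tot [-0.647  1.556  0.387]
```

View pics/top2.png

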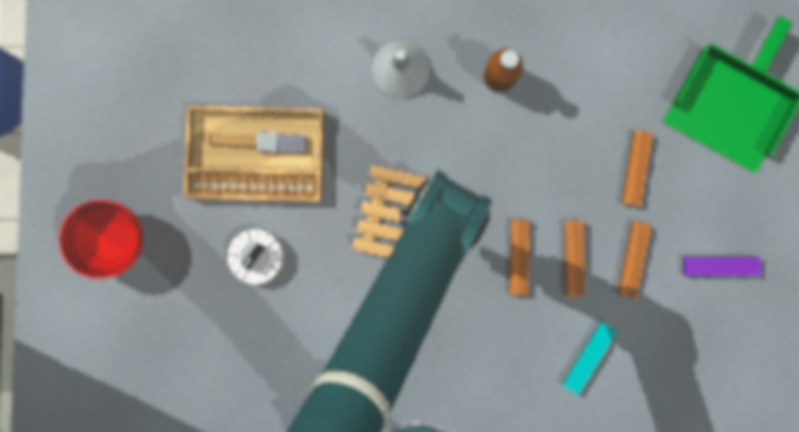

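>>> play_rows:
  deltas: [-0.129,0.311,0.077,0,-0.129,0.311,0.077,0,-0.129,0.311,0.077,0,-0.129,0.311,0.077,0,-0.129,0.311,0.077,0,0,0,0.3,0,0,0,0.3,0,0,0,0.2,0,0,0,0,0]

```text
time_s: 10.7
tool_pos: [0.4198, -0.184, 0.0183]
tool_rot: [-3.14, 0.003, 0.007]
wrist_force: [-0.1, -0.2, -1.3]
opening: 0.702
grasp_force: 0.0
```

>>> play_rows:
  deltas: [0,0,0,0,0,0,0,0,0,0,0,0,0,0,0,0,0,0,0,0,0,0,0,0]
  jaw: 1

```text
time_s: 11.3
tool_pos: [0.4225, -0.1847, 0.0215]
tool_rot: [3.141, -0.001, 0.004]
wrist_force: [-0.7, -0.1, 6.8]
opening: 0.38
grasp_force: 50.4
```

>>> play_rows:
  deltas: [0,0,-0.2,0,0,0,-0.4,0,0,0,-0.4,0,0,0,0,0,0,0,0,0]

```text
time_s: 11.8
tool_pos: [0.4224, -0.1838, 0.1212]
tool_rot: [-3.141, -0.0, -0.004]
wrist_force: [-0.6, 0.8, -1.0]
opening: 0.378
grasp_force: 49.7
```

```bash
python3 -c "
from lib import *
go(.507,.083,.12,1.353)"
```

```text
at [ 0.4224 -0.1838  0.1212] yaw -1.571 t 11.8 open 0.38 F [-0.6  0.8 -1. ] q [-0.38  0.45  0.88  2.2  -0.54  0.72 -0.7 ]
spin 21 x -0.0443 | shift 7 x [-0.036  0.398  0.002] | tot [-0.25   2.788  0.016]
```

```bash
python3 -c "
from lib import *
go(.507,.083,.12,-1.789,half=False)"
```

```text
at [ 0.4224 -0.1838  0.1212] yaw -1.571 t 11.8 open 0.38 F [-0.6  0.8 -1. ] q [-0.38  0.45  0.88  2.2  -0.54  0.72 -0.7 ]
spin 2 x 0.0348 | shift 7 x [ 0.036 -0.398  0.002] | tot [ 0.249 -2.788  0.016]
```

>>> play_rows:
  deltas: [0,0,0,0.0348,0,0,0,0.0348,0.036,-0.398,0,0,0.036,-0.398,0,0,0.036,-0.398,0,0,0.036,-0.398,0,0,0.036,-0.398,0,0,0.036,-0.398,0,0,0.036,-0.398,0,0,0,0,0,0,0,0,0,0]

```text
time_s: 12.9
tool_pos: [0.506, 0.0824, 0.1191]
tool_rot: [3.121, -0.341, -0.003]
wrist_force: [-0.6, -1.2, -0.4]
opening: 0.378
grasp_force: 49.8
```

```bash
python3 -c "
from lib import *
go(.507,.083,.0465,-1.789,half=False)
cv2.imwrite('pics/side3.png',cv2.resize(vision.camera('side')[120:350,210:470],None,fx=2.6,fy=2.6,interpolation=cv2.INTER_CUBIC))"
```

```text
at [0.506  0.0824 0.1191] yaw -1.788 t 12.9 open 0.38 F [-0.6 -1.2 -0.4] q [-0.94  0.57  0.92  2.08 -0.63  0.81 -1.42]
spin 1 x 0.0002 | shift 2 x [ 0.005 -0.005  0.363] | tot [ 0.01  -0.009  0.725]
```

View pics/side3.png

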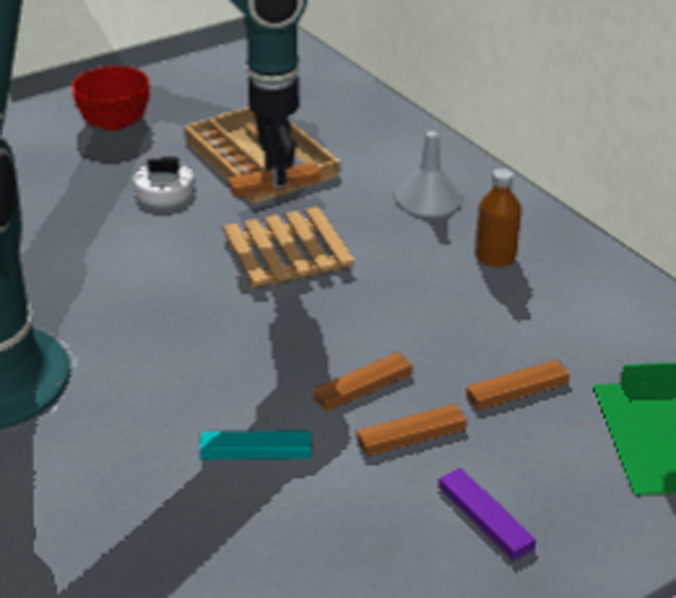

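Run:
```python
import re
src=open('fit0.py').read().split("# tray: outer")[0].replace('|(np','|(np')
from lib import *
ims0={c:cv2.imread(f"pics/{c}0.png") for c in M}
for c in M:
    cm=cedar(ims0[c]); n,l,st,ce=cv2.connectedComponentsWithStats(cm)
    for g in ([.4205,-.186,0],[.418,-.2884,0],[.418,-.4,-.2],[.589,-.4055,-.165]):
        k=proj(c,[[g[0],g[1],.012]])[0]; j=l[int(k[1]),int(k[0])]
        print(c,np.round(fit({c:roi_mask(l==j,k)},g,.14,.034,0,.018)[0],4),round(fit({c:roi_mask(l==j,k)},g,.14,.034,0,.018)[1],3))
now={c:vision.camera(c) for c in M}
for c in M: cv2.imwrite(f"pics/{c}3f.png",now[c])
s=src.replace('pics/{c}0.png','pics/{c}3f.png').replace("BR=.028","BR=9").replace('(("top",),("side",),("top","side"))','(("side",),)')
exec(s)
```

```text
top [ 0.4187 -0.1858  0.0038] 0.808
top [ 4.177e-01 -2.884e-01  4.000e-04] 0.804
top [ 0.4167 -0.4001 -0.2078] 0.793
top [ 0.5864 -0.4055 -0.1699] 0.803
side [ 0.4218 -0.1855  0.0093] 0.843
side [ 0.4197 -0.2888  0.0276] 0.862
side [ 0.4199 -0.3997 -0.1922] 0.858
side [ 0.5911 -0.4053 -0.1519] 0.848
rack ('side',) [ 0.4926  0.0245 -0.2196] -0.6732168793678284
```

>>> play_rows:
  deltas: [0.01,-0.025,0.2,0,0,0,0.3,0,0,0,0.2,0,0,0,0.03,0,0,0,0,0,0,0,0,0]

```text
time_s: 13.65
tool_pos: [0.5091, 0.0834, 0.0483]
tool_rot: [-3.122, 0.347, -0.002]
wrist_force: [-0.4, 0.6, -0.3]
opening: 0.376
grasp_force: 49.8
```

```bash
python3 -c "
from lib import *
go(.5064,.085,.0465,-1.789,half=False)"
```

```text
at [0.5091 0.0834 0.0483] yaw -1.792 t 13.7 open 0.38 F [-0.4  0.6 -0.3] q [-0.84  0.68  0.78  2.09 -0.78  0.69 -1.32]
spin 1 x -0.001 | shift 1 x [-0.029 -0.01   0.018] | tot [-0.029 -0.01   0.018]
```

>>> play_rows:
  deltas: [-0.015,-0.01,0.015,0,0,0,0,0,0,0,0,0]

```text
time_s: 13.95
tool_pos: [0.5073, 0.0858, 0.0463]
tool_rot: [-3.122, 0.344, -0.001]
wrist_force: [0.1, -0.4, -0.0]
opening: 0.377
grasp_force: 49.8
```

>>> play_rows:
  deltas: [0,0,0,0,0,0,0,0,0,0,0,0,0,0,0,0,0,0,-0.2,0,0,0,-0.4,0,0,0,-0.3,0,0,0,0,0]
  jaw: -0.4

```text
time_s: 14.75
tool_pos: [0.5095, 0.0855, 0.1391]
tool_rot: [-3.12, 0.345, -0.009]
wrist_force: [-0.2, 0.6, 0.5]
opening: 0.699
grasp_force: 0.0
```

```bash
python3 -c "
from lib import *
for v,s,n in slats(): print('slat',np.round(v,4),round(s,3),n)
go(.418,-.2884,.12,-1.5608,half=False)"
```

```text
slat [ 0.6482 -0.9845 -0.103 ] 0.119 1
slat [ 0.5884 -0.4053 -0.1644] 0.823 2
slat [ 0.4211 -0.2887  0.0104] 0.807 2
slat [ 0.4183 -0.3997 -0.2004] 0.823 2
at [0.5072 0.0859 0.1361] yaw -1.79 t 14.8 open 0.7 F [-0.  -0.6  0.5] q [-0.97  0.55  0.95  2.07 -0.61  0.83 -1.45]
spin 2 x -0.0365 | shift 10 x [-0.093  0.373  0.016] | tot [-0.93   3.734  0.157]
```

>>> play_rows:
  deltas: [0,0,0,-0.0365,0,0,0,-0.0365,-0.0915,0.374,0,0,-0.0915,0.374,0,0,-0.0915,0.374,0,0,-0.0915,0.374,0,0,-0.0915,0.374,0,0,-0.0915,0.374,0,0,-0.0915,0.374,0,0,-0.0915,0.374,0,0,-0.0915,0.374,0,0,-0.0915,0.374,0,0,0,0,0.3,0,0,0,0.3,0,0,0,0,0,0,0,0,0]

```text
time_s: 16.45
tool_pos: [0.4183, -0.2894, 0.0752]
tool_rot: [-3.141, -0.014, 0.004]
wrist_force: [0.4, 0.4, 0.5]
opening: 0.696
grasp_force: 0.0
```

```bash
python3 -c "
from lib import *
go(.4195,-.2886,.02,-1.5608,half=False)"
```

```text
at [ 0.4183 -0.2894  0.0752] yaw -1.562 t 16.4 open 0.7 F [0.4 0.4 0.5] q [-0.07  0.6   0.77  2.1  -0.66  0.7  -0.41]
spin 1 x -0.0004 | shift 2 x [ 0.007 -0.004  0.276] | tot [ 0.013 -0.007  0.552]
```

>>> play_rows:
  deltas: [0.006,-0.003,0.2,0,0.006,-0.003,0.25,0,0,0,0.1,0,0,0,0,0]

```text
time_s: 16.85
tool_pos: [0.4203, -0.2885, 0.0208]
tool_rot: [-3.141, -0.016, 0.001]
wrist_force: [-0.7, 0.9, 0.1]
opening: 0.699
grasp_force: 0.0
```

>>> play_rows:
  deltas: [0,0,0,0,0,0,0,0,0,0,0,0,0,0,0,0,0,0,0,0,0,0,0,0]
  jaw: 1

```text
time_s: 17.45
tool_pos: [0.4212, -0.2893, 0.0223]
tool_rot: [3.141, 0.015, 0.003]
wrist_force: [-0.3, 0.5, 5.6]
opening: 0.378
grasp_force: 49.9
```

>>> play_rows:
  deltas: [0,0,-0.2,0,0,0,-0.4,0,0,0,-0.4,0,0,0,0,0,0,0,0,0]

```text
time_s: 17.95
tool_pos: [0.4213, -0.2887, 0.1222]
tool_rot: [3.141, 0.016, 0.005]
wrist_force: [0.3, -0.5, -1.2]
opening: 0.382
grasp_force: 50.1
```

Run:
```python
from lib import *
go(.481,-.0242,.12,-1.789,half=False)
src=open('fit0.py').read().split("# tray: outer")[0]
for c in M: cv2.imwrite(f"pics/{c}4f.png",vision.camera(c))
# rack with slat1 on +y side: exclude y> .05 in world
s=src.replace('pics/{c}0.png','pics/{c}4f.png').replace("keep=~((np.abs(P[:,1]-BR)<.028))","keep=G[:,1]<.025").replace('(("top",),("side",),("top","side"))','(("top",),("side",))')
exec(s)
# slat1 on rack
for c in M:
    cm=cedar(ims[c]); n,l,st,ce=cv2.connectedComponentsWithStats(cm); k=proj(c,[[.505,.085,.036]])[0]; j=l[int(k[1]),int(k[0])]
    print(c,j,fit({c:roi_mask(l==j,k)},[.505,.085,-.22],.14,.034,.024,.042))
```

```text
at [ 0.4213 -0.2887  0.1222] yaw -1.561 t 17.9 open 0.38 F [ 0.3 -0.5 -1.2] q [-0.14  0.53  0.86  2.08 -0.58  0.78 -0.48]
spin 2 x 0.0363 | shift 7 x [ 0.002 -0.387  0.003] | tot [ 0.011 -2.711  0.023]
rack ('top',) [ 0.4917  0.0298 -0.2178] -0.7288714051246643
rack ('side',) [ 0.4913  0.0182 -0.2062] -0.6326138973236084
top 4 (array([ 0.50314334,  0.08540616, -0.23604875]), np.float64(0.8939400911331177))
side 56 (array([ 0.50451071,  0.07997209, -0.24404527]), np.float64(0.873532772064209))
```

>>> play_rows:
  deltas: [0,0,0,0.0363,0,0,0,0.0363,0.003,-0.387,0,0,0.003,-0.387,0,0,0.003,-0.387,0,0,0.003,-0.387,0,0,0.003,-0.387,0,0,0.003,-0.387,0,0,0.003,-0.387,0,0,0,0,0.4,0,0,0,0.28,0,0,0,0,0,0,0,0,0]

```text
time_s: 19.35
tool_pos: [0.4806, -0.0258, 0.0526]
tool_rot: [3.121, -0.345, -0.003]
wrist_force: [-0.4, -0.7, -0.6]
opening: 0.379
grasp_force: 50.1
```

```bash
python3 -c "
from lib import *
go(.4812,-.0245,.0463,-1.789,half=False)"
```

```text
at [ 0.4806 -0.0258  0.0526] yaw -1.791 t 19.4 open 0.38 F [-0.4 -0.7 -0.6] q [-0.66  0.64  0.81  2.17 -0.78  0.66 -1.08]
spin 1 x -0.0006 | shift 1 x [ 0.004 -0.014  0.063] | tot [ 0.004 -0.014  0.063]
```

>>> play_rows:
  deltas: [0.004,-0.012,0.06,0,0,0,0,0,0,0,0,0]

```text
time_s: 19.65
tool_pos: [0.4823, -0.0239, 0.0475]
tool_rot: [-3.122, 0.343, -0.002]
wrist_force: [-0.9, 0.5, -0.3]
opening: 0.381
grasp_force: 50.1
```

>>> play_rows:
  deltas: [0,0,0,0,0,0,0,0,0,0,0,0,0,0,0,0,0,0,-0.2,0,0,0,-0.4,0,0,0,-0.3,0,0,0,0,0]
  jaw: -0.4

```text
time_s: 20.45
tool_pos: [0.4841, -0.024, 0.1399]
tool_rot: [-3.121, 0.343, -0.009]
wrist_force: [-0.0, 0.5, -1.0]
opening: 0.699
grasp_force: 0.0
```

```bash
python3 -c "
from lib import *
for v,s,n in slats(): print('slat',np.round(v,4),round(s,3),n)
go(.4183,-.4,.12,-1.7708,half=False)"
```

```text
slat [ 0.7051 -1.0268  0.0054] 0.12 1
slat [ 0.5888 -0.4055 -0.1623] 0.819 2
slat [ 0.4183 -0.3996 -0.1976] 0.813 2
at [ 0.4821 -0.0232  0.1372] yaw -1.789 t 20.6 open 0.7 F [ 0.2  0.6 -0.2] q [-0.81  0.5   0.99  2.14 -0.6   0.8  -1.23]
spin 1 x -0.0057 | shift 10 x [0.012 0.382 0.017] | tot [0.124 3.819 0.168]
```

>>> play_rows:
  deltas: [0,0,0,-0.0057,0.012,0.382,0,0,0.012,0.382,0,0,0.012,0.382,0,0,0.012,0.382,0,0,0.012,0.382,0,0,0.012,0.382,0,0,0.012,0.382,0,0,0.012,0.382,0,0,0.012,0.382,0,0,0.012,0.382,0,0,0,0,0.3,0,0,0,0.3,0,0,0,0,0,0,0,0,0]

```text
time_s: 22.05
tool_pos: [0.4167, -0.4003, 0.0762]
tool_rot: [-3.125, 0.315, 0.004]
wrist_force: [0.3, -0.6, 0.6]
opening: 0.7
grasp_force: 0.0
```

```bash
python3 -c "
from lib import *
go(.4183,-.4,.02,-1.7708,half=False)"
```

```text
at [ 0.4167 -0.4003  0.0762] yaw -1.772 t 22.1 open 0.7 F [ 0.3 -0.6  0.6] q [ 0.11  0.71  0.81  1.93 -0.71  0.81 -0.45]
spin 1 x -0.0003 | shift 2 x [ 0.008 -0.003  0.281] | tot [ 0.017 -0.006  0.562]
```

>>> play_rows:
  deltas: [0.008,-0.003,0.2,0,0.007,-0.003,0.25,0,0,0,0.11,0,0,0,0,0]

```text
time_s: 22.45
tool_pos: [0.4189, -0.3998, 0.0206]
tool_rot: [-3.125, 0.314, 0.002]
wrist_force: [-0.1, 0.3, 0.2]
opening: 0.702
grasp_force: 0.0
```

>>> play_rows:
  deltas: [0,0,0,0,0,0,0,0,0,0,0,0,0,0,0,0,0,0,0,0,0,0,0,0]
  jaw: 1

```text
time_s: 23.05
tool_pos: [0.4198, -0.401, 0.0225]
tool_rot: [3.125, -0.315, 0.004]
wrist_force: [-1.0, 0.2, 6.9]
opening: 0.381
grasp_force: 50.4
```

>>> play_rows:
  deltas: [0,0,-0.2,0,0,0,-0.5,0,0,0,-0.5,0,0,0,0,0,0,0,0,0]

```text
time_s: 23.55
tool_pos: [0.4199, -0.4003, 0.1424]
tool_rot: [3.125, -0.314, 0.005]
wrist_force: [0.2, 0.5, -1.4]
opening: 0.381
grasp_force: 49.9
```

Run:
```python
from lib import *
go(.5467,.0179,.14,-.2177,half=False)
ims={c:vision.camera(c) for c in M}
for c in M: cv2.imwrite(f"pics/{c}5f.png",ims[c])
def placed(ims,L):
    for c in M:
        cm=cedar(ims[c]); n,l,st,ce=cv2.connectedComponentsWithStats(cm)
        for g,z in L:
            k=proj(c,[[g[0],g[1],z+.014]])[0]; j=l[int(k[1]),int(k[0])]; print(c,j,np.round(fit({c:roi_mask(l==j,k)},g,.14,.034,z,z+.018)[0],4))
placed(ims,[([.5044,.0852,-.22],.024),([.48,-.0245,-.22],.024)])
```

```text
at [ 0.4199 -0.4003  0.1424] yaw -1.771 t 23.6 open 0.38 F [ 0.2  0.5 -1.4] q [ 0.04  0.63  0.9   1.9  -0.62  0.91 -0.52]
spin 11 x -0.0449 | shift 11 x [0.396 0.03  0.002] | tot [4.357 0.335 0.024]
top 4 [ 0.5034  0.0853 -0.2415]
top 16 [ 0.4782 -0.0238 -0.2152]
side 48 [ 0.5045  0.0803 -0.2251]
side 51 [ 0.4796 -0.0267 -0.2218]
```

>>> play_rows:
  deltas: [0,0,0,-0.0449,0,0,0,-0.0449,0,0,0,-0.0449,0,0,0,-0.0449,0,0,0,-0.0449,0,0,0,-0.0449,0,0,0,-0.0449,0,0,0,-0.0449,0,0,0,-0.0449,0,0,0,-0.0449,0,0,0,-0.0449,0.396,0.03,0,0,0.396,0.03,0,0,0.396,0.03,0,0,0.396,0.03,0,0,0.396,0.03,0,0,0.396,0.03,0,0,0.396,0.03,0,0,0.396,0.03,0,0]

```text
time_s: 25.55
tool_pos: [0.5108, -0.0944, 0.1395]
tool_rot: [-2.45, -1.963, 0.003]
wrist_force: [0.7, 0.0, -0.3]
opening: 0.383
grasp_force: 49.9
```

>>> play_rows:
  deltas: [0.396,0.03,0,0,0.396,0.03,0,0,0.396,0.03,0,0,0,0,0.3,0,0,0,0.3,0,0,0,0,0,0,0,0,0]

```text
time_s: 26.25
tool_pos: [0.5453, 0.0172, 0.08]
tool_rot: [-2.451, -1.963, 0.004]
wrist_force: [-0.0, -0.1, -0.1]
opening: 0.379
grasp_force: 49.9
```

```bash
python3 -c "
from lib import *
go(.547,.0195,.065,-.2177,half=False)"
```

```text
at [0.5453 0.0172 0.08  ] yaw -0.221 t 26.2 open 0.38 F [-0.  -0.1 -0.1] q [-0.41  0.55  0.41  1.99 -0.34  0.67 -0.01]
spin 1 x -0.0009 | shift 1 x [0.026 0.012 0.15 ] | tot [0.026 0.012 0.15 ]
```

>>> play_rows:
  deltas: [0.023,0.01,0.07,0,0,0,0.075,0,0,0,0,0,0,0,0,0]

```text
time_s: 26.65
tool_pos: [0.5478, 0.0197, 0.0666]
tool_rot: [2.452, 1.964, 0.0]
wrist_force: [-0.9, -0.5, -1.2]
opening: 0.383
grasp_force: 49.9
```

>>> play_rows:
  deltas: [0,0,0,0,0,0,0,0,0,0,0,0,0,0,0,0,0,0,-0.2,0,0,0,-0.4,0,0,0,-0.3,0,0,0,0,0]
  jaw: -0.4

```text
time_s: 27.45
tool_pos: [0.5505, 0.0198, 0.1605]
tool_rot: [2.449, 1.962, 0.011]
wrist_force: [0.0, -0.1, -0.1]
opening: 0.702
grasp_force: 0.0
```

```bash
python3 -c "
from lib import *
for v,s,n in slats(): print('slat',np.round(v,4),round(s,3),n)
go(.5888,-.4055,.12,-1.735,half=False)"
```

```text
slat [ 0.6669 -1.0064  0.049 ] 0.119 1
slat [ 0.5892 -0.4056 -0.1592] 0.823 2
at [0.548  0.02   0.1569] yaw -0.22 t 27.6 open 0.7 F [ 0.   0.6 -0.9] q [-0.47  0.43  0.47  1.95 -0.26  0.81 -0.08]
spin 11 x 0.0439 | shift 11 x [0.1   0.376 0.033] | tot [1.098 4.132 0.367]
```

>>> play_rows:
  deltas: [0,0,0,0.0439,0,0,0,0.0439,0,0,0,0.0439,0,0,0,0.0439,0,0,0,0.0439,0,0,0,0.0439,0,0,0,0.0439,0,0,0,0.0439,0,0,0,0.0439,0,0,0,0.0439,0,0,0,0.0439,0.1,0.376,0.033,0,0.1,0.376,0.033,0,0.1,0.376,0.033,0,0.1,0.376,0.033,0,0.1,0.376,0.033,0,0.1,0.376,0.033,0,0.1,0.376,0.033,0,0.1,0.376,0.033,0]

```text
time_s: 29.45
tool_pos: [0.576, -0.2912, 0.1278]
tool_rot: [-3.13, 0.261, 0.005]
wrist_force: [0.8, 0.0, -0.6]
opening: 0.703
grasp_force: 0.0
```

>>> play_rows:
  deltas: [0.1,0.376,0.033,0,0.1,0.376,0.033,0,0.1,0.376,0.033,0,0,0,0.3,0,0,0,0.2,0,0,0,0,0,0,0,0,0]

```text
time_s: 30.15
tool_pos: [0.5879, -0.4047, 0.0689]
tool_rot: [-3.129, 0.258, 0.003]
wrist_force: [0.9, 0.0, 0.4]
opening: 0.703
grasp_force: 0.0
```

```bash
python3 -c "
from lib import *
go(.589,-.4055,.02,-1.733,half=False)"
```

```text
at [ 0.5879 -0.4047  0.0689] yaw -1.735 t 30.1 open 0.7 F [0.9 0.  0.4] q [ 0.11  0.87  0.7   1.57 -0.65  0.95 -0.71]
spin 1 x -0.0008 | shift 2 x [0.007 0.003 0.244] | tot [0.014 0.007 0.489]
```

>>> play_rows:
  deltas: [0.007,0.003,0.2,0,0,0,0.2,0,0,0,0.08,0,0,0,0,0]

```text
time_s: 30.55
tool_pos: [0.5876, -0.4055, 0.02]
tool_rot: [-3.129, 0.26, 0.005]
wrist_force: [-0.0, 0.2, -0.1]
opening: 0.701
grasp_force: 0.0
```

>>> play_rows:
  deltas: [0,0,0,0,0,0,0,0,0,0,0,0,0,0,0,0,0,0,0,0,0,0,0,0]
  jaw: 1

```text
time_s: 31.15
tool_pos: [0.589, -0.4073, 0.0231]
tool_rot: [3.13, -0.261, 0.002]
wrist_force: [-0.4, 0.3, 5.3]
opening: 0.378
grasp_force: 50.5
```

>>> play_rows:
  deltas: [0,0,-0.2,0,0,0,-0.5,0,0,0,-0.5,0,0,0,0,0,0,0,0,0]

```text
time_s: 31.65
tool_pos: [0.5892, -0.407, 0.1446]
tool_rot: [3.13, -0.26, 0.005]
wrist_force: [0.5, 0.1, -1.1]
opening: 0.38
grasp_force: 49.9
```

Run:
```python
from lib import *
go(.4377,.0441,.14,-.2177,half=False)
ims={c:vision.camera(c) for c in M}
cv2.imwrite('pics/t6.png',cv2.resize(ims["top"][170:260,270:370],None,fx=5,fy=5,interpolation=cv2.INTER_CUBIC))
```

```text
at [ 0.5892 -0.407   0.1446] yaw -1.737 t 31.6 open 0.38 F [ 0.5  0.1 -1.1] q [ 0.08  0.79  0.76  1.54 -0.6   1.06 -0.74]
spin 11 x -0.044 | shift 12 x [ 0.34  -0.204  0.003] | tot [ 4.078 -2.453  0.036]
```

View pics/t6.png

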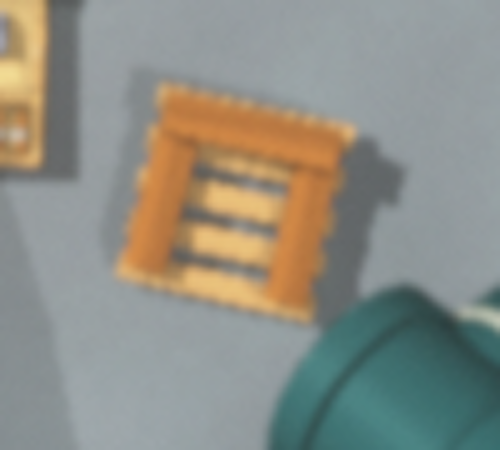

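>>> play_rows:
  deltas: [0,0,0,-0.044,0,0,0,-0.044,0,0,0,-0.044,0,0,0,-0.044,0,0,0,-0.044,0,0,0,-0.044,0,0,0,-0.044,0,0,0,-0.044,0,0,0,-0.044,0,0,0,-0.044,0,0,0,-0.044,0.34,-0.204,0,0,0.34,-0.204,0,0,0.34,-0.204,0,0,0.34,-0.204,0,0,0.34,-0.204,0,0,0.34,-0.204,0,0,0.34,-0.204,0,0,0.34,-0.204,0,0]

```text
time_s: 33.65
tool_pos: [0.4857, -0.1042, 0.1408]
tool_rot: [-2.446, -1.968, 0.003]
wrist_force: [0.3, 0.8, -0.5]
opening: 0.383
grasp_force: 49.9
```

>>> play_rows:
  deltas: [0.34,-0.204,0,0,0.34,-0.204,0,0,0.34,-0.204,0,0,0.32,-0.204,0,0,0,0,0.3,0,0,0,0.3,0,0,0,0,0,0,0,0,0]

```text
time_s: 34.45
tool_pos: [0.4357, 0.0419, 0.0815]
tool_rot: [-2.448, -1.967, 0.005]
wrist_force: [0.1, 0.3, -0.2]
opening: 0.38
grasp_force: 49.9
```

```bash
python3 -c "
from lib import *
go(.4372,.0425,.0655,-.2177,half=False)"
```

```text
at [0.4357 0.0419 0.0815] yaw -0.217 t 34.5 open 0.38 F [ 0.1  0.3 -0.2] q [-0.44  0.4   0.32  2.24 -0.24  0.54 -0.16]
spin 1 x 0.0003 | shift 1 x [0.01  0.014 0.16 ] | tot [0.01  0.014 0.16 ]
```

>>> play_rows:
  deltas: [0.008,0.01,0.08,0,0,0,0.075,0,0,0,0,0,0,0,0,0]

```text
time_s: 34.85
tool_pos: [0.4378, 0.0428, 0.0667]
tool_rot: [-2.449, -1.968, -0.0]
wrist_force: [0.3, -0.7, 0.6]
opening: 0.38
grasp_force: 49.9
```

>>> play_rows:
  deltas: [0,0,0,0,0,0,0,0,0,0,0,0,0,0,0,0,0,0,-0.2,0,0,0,-0.4,0,0,0,-0.3,0,0,0,0,0]
  jaw: -0.4

```text
time_s: 35.65
tool_pos: [0.4403, 0.0434, 0.16]
tool_rot: [2.446, 1.967, 0.011]
wrist_force: [0.9, 0.6, 0.7]
opening: 0.698
grasp_force: 0.0
```

```bash
python3 -c "
from lib import *
go(.5,-.2,.16,-.2177,half=False)"
```

```text
at [0.4403 0.0434 0.16  ] yaw -0.216 t 35.6 open 0.7 F [0.9 0.6 0.7] q [-0.51  0.24  0.39  2.19 -0.14  0.72 -0.25]
spin 1 x 0.0004 | shift 7 x [-0.321  0.158 -0.   ] | tot [-2.247e+00  1.109e+00 -1.000e-03]
```

>>> play_rows:
  deltas: [-0.321,0.158,0,0,-0.321,0.158,0,0,-0.321,0.158,0,0,-0.321,0.158,0,0,-0.321,0.158,0,0,-0.321,0.158,0,0,-0.321,0.158,0,0]

```text
time_s: 36.35
tool_pos: [0.4973, -0.2015, 0.1557]
tool_rot: [-2.447, -1.968, 0.001]
wrist_force: [1.0, -0.8, 0.2]
opening: 0.701
grasp_force: 0.0
```

Run:
```python
from lib import *
ims={c:vision.camera(c) for c in M}
for c in M: cv2.imwrite(f"pics/{c}7f.png",ims[c])
a=cv2.resize(ims["top"][185:245,215:365],(750,300),interpolation=cv2.INTER_CUBIC); b=cv2.resize(ims["side"][165:250,240:390],(530,300),interpolation=cv2.INTER_CUBIC)
cv2.imwrite('pics/t7.png',np.vstack([a,np.pad(b,((0,0),(0,220),(0,0)))]))
m=cedar(ims["top"]); n,l,st,ce=cv2.connectedComponentsWithStats(m); k=proj("top",[[.5467,.0179,.06]])[0]; j=l[int(k[1]),int(k[0])]
q=cv2.minAreaRect(np.argwhere(l==j)[:,::-1].astype(np.float32)); print(q)
print(unproj("top",[q[0]],.055),unproj("top",cv2.boxPoints(q),.055).round(4).tolist())
```

```text
((316.58148193359375, 209.9803466796875), (37.55154037475586, 37.926307678222656), 12.994617462158203)
[[0.48998314 0.03042601 0.055     ]] [[0.4335, 0.1176, 0.055], [0.5782, 0.0863, 0.055], [0.5468, -0.0572, 0.055], [0.4022, -0.0252, 0.055]]
```

View pics/t7.png

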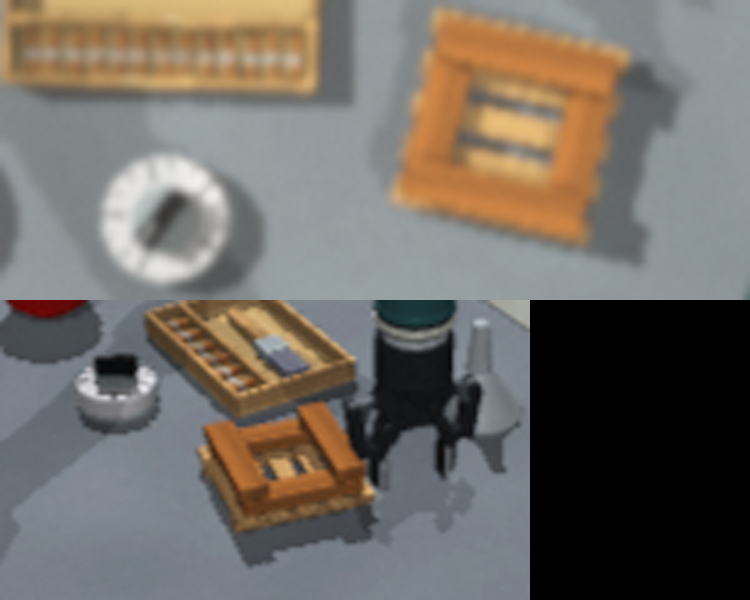

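Run:
```python
from lib import *
im=cv2.imread("pics/top7f.png"); g=cv2.cvtColor(im,cv2.COLOR_BGR2GRAY).astype(np.float32)
def smp(P): 
    q=proj("top",P).astype(np.float32); return cv2.remap(g,q[:,0].reshape(-1,1),q[:,1].reshape(-1,1),cv2.INTER_CUBIC).ravel()
u=np.arange(-.035,.0351,.001);G=np.array([(a,b) for a in u for b in u])
def cost(v):
    c,s=np.cos(v[2]),np.sin(v[2]);P=np.c_[v[0]+c*G[:,0]-s*G[:,1],v[1]+s*G[:,0]+c*G[:,1],np.full(len(G),.064)]
    b=(abs(G[:,0])<.026)&(abs(G[:,1])<.007); r=(np.hypot(*G.T)<.03)&~((abs(G[:,0])<.03)&(abs(G[:,1])<.011)); v=smp(P); return v[b].mean()-v[r].mean()
best=min((minimize(cost,[.4144,.3026,y],method="Nelder-Mead",options=dict(initial_simplex=np.array([[.4144,.3026,y]]*4)+np.array([[0,0,0],[.004,0,0],[0,.004,0],[0,0,.2]]))) for y in (-.9,-.5,-.2)),key=lambda r:r.fun)
print(best.x,best.fun); v=best.x
c,s=np.cos(v[2]),np.sin(v[2])
for w in (-.004,0,.004):
    a=np.arange(-.04,.041,.004); print(w,smp(np.c_[v[0]+c*a-s*w,v[1]+s*a+c*w,np.full(len(a),.064)]).astype(int))
go(.4148,.3015,.16,v[2]+np.pi/2)
```

```text
[ 0.4153146   0.29804568 -0.62333383] -74.5401840209961
-0.004 [210 208 202 174 128  92  79  80  76  68  67  68  70  68  67  73 105 166
 215 237 238]
0 [221 221 216 188 136 106 100  97  88  69  56  54  56  56  56  66 110 181
 226 236 235]
0.004 [212 215 215 194 152 125 122 120 113  91  71  67  64  66  70  86 135 191
 225 235 233]
at [ 0.4974 -0.2057  0.1562] yaw -0.223 t 36.5 open 0.7 F [-1.  -0.3  0.4] q [-0.04  0.41  0.46  1.98 -0.25  0.8   0.33]
spin 9 x -0.0414 | shift 13 x [ 0.279  0.28  -0.004] | tot [ 3.631  3.636 -0.056]
```

>>> play_rows:
  deltas: [0,0,0,-0.0414,0,0,0,-0.0414,0,0,0,-0.0414,0,0,0,-0.0414,0,0,0,-0.0414,0,0,0,-0.0414,0,0,0,-0.0414,0,0,0,-0.0414,0,0,0,-0.0414,0.279,0.28,0,0,0.279,0.28,0,0,0.279,0.28,0,0,0.279,0.28,0,0,0.279,0.28,0,0,0.279,0.28,0,0,0.279,0.28,0,0,0.279,0.28,0,0,0.279,0.28,0,0,0.279,0.28,0,0,0.279,0.28,0,0]

```text
time_s: 38.45
tool_pos: [0.4237, 0.2303, 0.156]
tool_rot: [-0.952, -2.993, 0.001]
wrist_force: [1.1, -0.1, 0.5]
opening: 0.698
grasp_force: 0.0
```

>>> play_rows:
  deltas: [0.279,0.28,0,0,0.279,0.28,0,0,0,0,0,0,0,0,0,0]

```text
time_s: 38.85
tool_pos: [0.4107, 0.3072, 0.1558]
tool_rot: [-0.948, -2.994, 0.002]
wrist_force: [0.7, -0.5, 0.8]
opening: 0.698
grasp_force: 0.0
```

```bash
python3 -c "
from lib import *
go(.4152,.300,.057,.947)"
```

```text
at [0.4107 0.3072 0.1558] yaw 0.957 t 38.9 open 0.7 F [ 0.7 -0.5  0.8] q [-0.69  0.36 -0.02  2.01  0.01  0.77  0.24]
spin 1 x 0.0033 | shift 3 x [-0.026 -0.01   0.329] | tot [-0.079 -0.03   0.988]
```

>>> play_rows:
  deltas: [-0.026,-0.01,0.25,0,-0.026,-0.01,0.25,0,-0.026,-0.01,0.25,0,0,0,0.238,0,0,0,0,0,0,0,0,0]

```text
time_s: 39.45
tool_pos: [0.4167, 0.2983, 0.0578]
tool_rot: [-0.955, -2.992, 0.002]
wrist_force: [-0.4, 0.8, 0.7]
opening: 0.704
grasp_force: 0.0
```

>>> play_rows:
  deltas: [0,0,0,0,0,0,0,0,0,0,0,0,0,0,0,0,0,0,0,0,0,0,0,0,0,0,0,0,0,0,0,0]
  jaw: 1
  grip_force: 40

```text
time_s: 40.25
tool_pos: [0.4185, 0.3017, 0.0593]
tool_rot: [0.951, 2.991, 0.008]
wrist_force: [2.9, 4.5, 2.5]
opening: 0.148
grasp_force: 43.0
```

```bash
python3 -c "
from lib import *
go(.4152,.300,.057,.947);print(pose()[2]['ft_torque'])"
```

```text
at [0.4185 0.3017 0.0593] yaw 0.955 t 40.2 open 0.15 F [2.9 4.5 2.5] q [-0.68  0.52 -0.02  2.05  0.01  0.56  0.25]
spin 1 x 0.0025 | shift 1 x [ 0.017 -0.033  0.023] | tot [ 0.017 -0.033  0.023]
[ 0.73553793 -0.46790206 -0.00093125]
```

>>> play_rows:
  deltas: [0,0.04,0,0,0,0,0,0.03,0,0,0,0.045,0,0,0,0.045,0,0,0,0.045,0,0,0,0.045,0,0,0,0.045,0,0,0,0.045,0,0,0,0.045,0,0,0,0.045,0,0,0,0.045,0,0,0,0.045,0,0,0,0,0,0,0,0]

```text
time_s: 41.65
tool_pos: [0.4164, 0.3016, 0.0591]
tool_rot: [-2.743, -1.529, 0.01]
wrist_force: [-8.7, -5.3, 22.4]
opening: 0.151
grasp_force: 45.8
```

```bash
python3 -c "
from lib import *
go(.4180,.3015,.058,.947,half=False);print(pose()[2]['ft_torque'], pose()[3].T@pose()[2]['wrist_force'])"
```

```text
at [0.4164 0.3016 0.0591] yaw -0.554 t 41.6 open 0.15 F [-8.7 -5.3 22.4] q [-0.99  0.55  0.38  2.07 -0.35  0.59 -0.92]
spin 11 x -0.0434 | shift 1 x [-0.013  0.008  0.011] | tot [-0.013  0.008  0.011]
[-1.14731685  1.97190667 -0.04368196] [ -9.15816099  -4.7369494  -22.35334627]
```

>>> play_rows:
  deltas: [-0.04,-0.03,-0.02,0,0,0,0,0,0,0,0,0]

```text
time_s: 41.95
tool_pos: [0.416, 0.3015, 0.0594]
tool_rot: [2.743, 1.529, 0.007]
wrist_force: [6.7, 3.5, -13.6]
opening: 0.147
grasp_force: 43.2
```

```bash
python3 -c "
from lib import *
go(.4180,.3015,.058,.947,half=False);print(pose()[2]['ft_torque'], pose()[3].T@pose()[2]['wrist_force'])"
```

```text
at [0.416  0.3015 0.0594] yaw -0.554 t 42.0 open 0.15 F [  6.7   3.5 -13.6] q [-1.    0.54  0.38  2.08 -0.35  0.58 -0.93]
spin 11 x -0.0434 | shift 1 x [-0.016  0.012  0.014] | tot [-0.016  0.012  0.014]
[ 0.78815849 -1.46115114  0.00484346] [ 6.40924527  3.79025008 13.62826053]
```

>>> play_rows:
  deltas: [0.016,0.013,0.008,0,0,0,0,0,0,0,0,0.045,0,0,0,0.045,0,0,0,0.045,0,0,0,0.045,0,0,0,0.045,0,0,0,0,0,0,0,0]

```text
time_s: 42.85
tool_pos: [0.4156, 0.3025, 0.0593]
tool_rot: [-3.102, -0.491, 0.001]
wrist_force: [-2.5, 2.4, 4.7]
opening: 0.15
grasp_force: 45.7
```

```bash
python3 -c "
from lib import *
go(.4160,.3015,.058,.947,half=False);print(pose()[2]['ft_torque'], pose()[3].T@pose()[2]['wrist_force'])"
```

```text
at [0.4156 0.3025 0.0593] yaw -1.257 t 42.9 open 0.15 F [-2.5  2.4  4.7] q [-1.14  0.58  0.56  2.08 -0.53  0.62 -1.47]
spin 16 x -0.0438 | shift 1 x [-0.009 -0.005  0.013] | tot [-0.009 -0.005  0.013]
[ 0.73805302  0.6941906  -0.05224676] [-1.66552324 -3.03574618 -4.74155662]
```

>>> play_rows:
  deltas: [0,-0.01,0,0,0,0,0,0.045,0,0,0,0.045,0,0,0,0.045,0,0,0,0.045,0,0,0,0.045,0,0,0,0.045,0,0,0,0.045,0,0,0,0.045,0,0,0,0,0,0,0,0]

```text
time_s: 43.95
tool_pos: [0.4161, 0.3042, 0.0593]
tool_rot: [-2.881, 1.247, 0.001]
wrist_force: [-1.2, 6.3, 3.3]
opening: 0.151
grasp_force: 45.6
```

```bash
python3 -c "
from lib import *
go(.4160,.3015,.058,.947,half=False);print(pose()[2]['ft_torque'], pose()[3].T@pose()[2]['wrist_force'])"
```

```text
at [0.4161 0.3042 0.0593] yaw -2.388 t 44.0 open 0.15 F [-1.2  6.3  3.3] q [-1.35  0.68  0.84  2.09 -0.79  0.72 -2.37]
spin 23 x -0.0461 | shift 1 x [-0.015 -0.023  0.013] | tot [-0.015 -0.023  0.013]
[ 1.27877719  0.26191152 -0.05926642] [-5.41314863 -3.44813238 -3.30949585]
```

>>> play_rows:
  deltas: [0,0,0,0,0,0,0,0,0,0,0,0,0,0,0,0,0,0,0,0,0,0,0,0,0,0,-0.2,0,0,0,-0.3,0,0,0,0,-0.04,0,0,0,-0.04,0,0,0,-0.04,0,0,0,-0.04,0,0,0,-0.04,0,0,0,-0.04,0,0,0,-0.04,0,0,0,-0.04,0,0,0,-0.04,0,0,0,-0.04]
  jaw: -0.4

```text
time_s: 45.75
tool_pos: [0.416, 0.3024, 0.109]
tool_rot: [3.065, 0.687, 0.0]
wrist_force: [0.5, 0.2, 0.1]
opening: 0.701
grasp_force: 0.0
```

>>> play_rows:
  deltas: [0,0,0,-0.04,0,0,0,-0.04,0,0,0,-0.04,0,0,0,-0.04,0,0,0,-0.04,0,0,0,-0.04,0,0,0,-0.04,0,0,0,-0.04,0,0,0,-0.04,0,0,0,-0.04,0,0,0,-0.04,0,0,0,-0.04,0,0,0,-0.04,0,0,0,-0.04,0,0,0,-0.04,0,0,0,0,0,0,0,0]

```text
time_s: 47.45
tool_pos: [0.4161, 0.3023, 0.109]
tool_rot: [1.258, 2.879, -0.0]
wrist_force: [0.8, -0.0, 0.1]
opening: 0.701
grasp_force: 0.0
```

```bash
python3 -c "
from lib import *
go(.4160,.3020,.059,-2.388+np.pi,half=False);print(pose()[2]['ft_torque'], pose()[3].T@pose()[2]['wrist_force'])"
```

```text
at [0.4161 0.3023 0.109 ] yaw 0.747 t 47.5 open 0.7 F [ 0.8 -0.   0.1] q [-0.81  0.43  0.14  2.04 -0.1   0.67  0.14]
spin 1 x -0.0022 | shift 2 x [-0.001 -0.001  0.25 ] | tot [-0.001 -0.003  0.5  ]
[ 0.00948854 -0.00276659  0.02695094] [-0.54376591  0.56573491 -0.13475953]
```

>>> play_rows:
  deltas: [0,0,0.25,0,0,0,0.25,0,0,0,0,0,0,0,0,0]

```text
time_s: 47.85
tool_pos: [0.416, 0.3023, 0.059]
tool_rot: [-1.255, -2.88, 0.002]
wrist_force: [-0.5, 0.9, 0.9]
opening: 0.701
grasp_force: 0.0
```

>>> play_rows:
  deltas: [0,0,0,0,0,0,0,0,0,0,0,0,0,0,0,0,0,0,0,0,0,0,0,0,0,0,0,0,0,0,0,0]
  jaw: 1

```text
time_s: 48.65
tool_pos: [0.4168, 0.3033, 0.06]
tool_rot: [1.253, 2.88, 0.004]
wrist_force: [0.7, -0.5, 6.3]
opening: 0.153
grasp_force: 42.1
```

```bash
python3 -c "
from lib import *
go(.4160,.3020,.059,-.75,half=False);print(pose()[2]['ft_torque'], pose()[3].T@pose()[2]['wrist_force'])"
```

```text
at [0.4168 0.3033 0.06  ] yaw 0.75 t 48.6 open 0.15 F [ 0.7 -0.5  6.3] q [-0.8   0.52  0.12  2.06 -0.12  0.57  0.16]
spin 11 x 0.0434 | shift 1 x [-0.015  0.003  0.01 ] | tot [-0.015  0.003  0.01 ]
[-0.00516682  0.05990586 -0.00365981] [-0.85482661  0.14507214 -6.28529926]
```

>>> play_rows:
  deltas: [0,0,0,0.0434,0,0,0,0.0434,0,0,0,0.0434,0,0,0,0.0434,0,0,0,0.0434,0,0,0,0.0434,0,0,0,0.0434,0,0,0,0.0434,0,0,0,0.0434,0,0,0,0.0434,0,0,0,0.0434,0,0,0,0,0,0,0,0]

```text
time_s: 49.95
tool_pos: [0.4175, 0.3033, 0.06]
tool_rot: [-2.88, -1.253, -0.005]
wrist_force: [1.4, 0.5, 6.1]
opening: 0.152
grasp_force: 42.2
```

```bash
python3 -c "
from lib import *
go(.4160,.3020,.059,-.75,half=False);print(pose()[2]['ft_torque'], pose()[3].T@pose()[2]['wrist_force'])"
```

```text
at [0.4175 0.3033 0.06  ] yaw -0.75 t 50.0 open 0.15 F [1.4 0.5 6.1] q [-1.11  0.57  0.52  2.08 -0.48  0.61 -1.  ]
spin 1 x -0.0 | shift 1 x [-0.02  -0.002  0.01 ] | tot [-0.02  -0.002  0.01 ]
[ 0.07307099 -0.26814411 -0.09380148] [ 1.36196622  0.68277165 -6.12884761]
```

>>> play_rows:
  deltas: [0,0,0,0.015,0,0,0,0.015,0,0,0,0.015,0,0,0,0,0,0,0,0]

```text
time_s: 50.45
tool_pos: [0.4175, 0.3033, 0.0601]
tool_rot: [-2.961, -1.047, -0.005]
wrist_force: [1.8, 0.0, 6.9]
opening: 0.148
grasp_force: 42.1
```

```bash
python3 -c "
from lib import *
go(.4160,.3020,.059,-.891,half=False);print(pose()[2]['ft_torque'])"
```

```text
at [0.4175 0.3033 0.0601] yaw -0.891 t 50.5 open 0.15 F [1.8 0.  6.9] q [-1.13  0.58  0.55  2.08 -0.52  0.62 -1.11]
spin 1 x -0.0001 | shift 1 x [-0.02   0.     0.011] | tot [-0.02   0.     0.011]
[ 0.02952515 -0.2725258  -0.02043318]
```

>>> play_rows:
  deltas: [0,0,0,0.01,0,0,0,0.01,0,0,0,0,0,0,0,0]

```text
time_s: 50.85
tool_pos: [0.4176, 0.3033, 0.0601]
tool_rot: [2.99, 0.962, 0.006]
wrist_force: [1.4, -0.0, 6.4]
opening: 0.153
grasp_force: 56.2
```

```bash
python3 -c "
from lib import *
go(.4160,.3020,.059,-.954,half=False);print(pose()[2]['ft_torque'],pose()[2]['effort'])"
```

```text
at [0.4176 0.3033 0.0601] yaw -0.948 t 50.9 open 0.15 F [ 1.4 -0.   6.4] q [-1.15  0.58  0.57  2.08 -0.53  0.62 -1.16]
spin 1 x 0.0018 | shift 1 x [-0.02   0.002  0.011] | tot [-0.02   0.002  0.011]
[-0.12479572 -0.47665203  1.43514558] [  0.48222274 -40.94713569   6.92323923 -11.73278511  -1.29665025
   0.57402447  -1.40314635]
```

>>> play_rows:
  deltas: [0,0,0,-0.0422,0,0,0,-0.0422,0,0,0,-0.0422,0,0,0,-0.0422,0,0,0,-0.0422,0,0,0,-0.0422,0,0,0,-0.0422,0,0,0,-0.0422,0,0,0,-0.0422,0,0,0,-0.0422,0,0,0,-0.0422,0,0,0,-0.0422,0,0,0,-0.0422,0,0,0,-0.0422,0,0,0,-0.0422,0,0,0,0,0,0,0,0,0,0,0,0]

```text
time_s: 52.65
tool_pos: [0.4168, 0.3032, 0.06]
tool_rot: [0.832, 3.028, 0.003]
wrist_force: [-0.0, 1.4, 7.3]
opening: 0.149
grasp_force: 42.3
```

```bash
python3 -c "
from lib import *
go(.4160,.3020,.059,1.035,half=False);print(pose()[2]['ft_torque'])"
```

```text
at [0.4168 0.3032 0.06  ] yaw 1.035 t 52.6 open 0.15 F [-0.   1.4  7.3] q [-0.73  0.52  0.05  2.05 -0.05  0.57  0.38]
spin 1 x -0.0001 | shift 1 x [ 0.    -0.014  0.01 ] | tot [ 0.    -0.014  0.01 ]
[0.0249613  0.08229083 0.08157565]
```

>>> play_rows:
  deltas: [0,0,0,0,0,0,0,0,0,0,0,0,0,0,0,0,0,0,0,0,0,0,0,0,0,0,-0.2,0,0,0,-0.4,0,0,0,-0.4,0,0,-0.4,-0.2,0,0,-0.4,0,0,0,-0.4,0,0,-0.3,0,0,0,-0.3,0,0,0,-0.3,0,0,0,-0.3,0,0,0,-0.3,0,0,0,-0.3,0,0,0,0,0,0,0]
  jaw: -0.4

```text
time_s: 54.55
tool_pos: [0.5125, 0.1046, 0.1791]
tool_rot: [0.839, 3.025, -0.001]
wrist_force: [0.5, -0.1, 0.9]
opening: 0.698
grasp_force: 0.0
```

Run:
```python
from lib import *
ims={c:vision.camera(c) for c in M}
for c in M: cv2.imwrite(f"pics/{c}8f.png",ims[c])
g=cv2.cvtColor(ims["top"],cv2.COLOR_BGR2GRAY).astype(np.float32)
def smp(P): 
    q=proj("top",P).astype(np.float32); return cv2.remap(g,q[:,0].reshape(-1,1),q[:,1].reshape(-1,1),cv2.INTER_CUBIC).ravel()
u=np.arange(-.035,.0351,.001);G=np.array([(a,b) for a in u for b in u])
def cost(v):
    c,s=np.cos(v[2]),np.sin(v[2]);P=np.c_[v[0]+c*G[:,0]-s*G[:,1],v[1]+s*G[:,0]+c*G[:,1],np.full(len(G),.064)]
    b=(abs(G[:,0])<.026)&(abs(G[:,1])<.007); r=(np.hypot(*G.T)<.03)&~((abs(G[:,0])<.03)&(abs(G[:,1])<.011)); w=smp(P); return w[b].mean()-w[r].mean()
best=min((minimize(cost,[.4144,.3,y],method="Nelder-Mead",options=dict(initial_simplex=np.array([[.4144,.3,y]]*4)+np.array([[0,0,0],[.004,0,0],[0,.004,0],[0,0,.2]]))) for y in (-.9,-.5,-.2)),key=lambda r:r.fun)
print(best.x,best.fun); v=best.x; c,s=np.cos(v[2]),np.sin(v[2]); a=np.arange(-.04,.041,.004); print(smp(np.c_[v[0]+c*a,v[1]+s*a,np.full(len(a),.064)]).astype(int))
# tick fit: timer yaw from ring profile
th=np.deg2rad(np.arange(0,360,1.)); 
for ctr in((.4144,.3026),(.4155,.3018)):
    pr=np.mean([smp(np.c_[ctr[0]+r*np.cos(th),ctr[1]+r*np.sin(th),np.full(360,.03)]) for r in(.034,.037,.04,.043)],0)
    hp=pr-cv2.GaussianBlur(np.r_[pr,pr,pr][None],(0,0),12)[0][360:720]
    def sc(y):
        t=np.zeros(360)
        for m in range(0,61,5):
            d=(th-(y+2.4-.08*m)+np.pi)%(2*np.pi)-np.pi; t-=(1 if m%15==0 else .25)*np.exp(-(d/.08)**2/2)
        w=np.cos(th+np.deg2rad(90))<.45   # skip strongly shaded side
        return np.corrcoef(t[w],hp[w])[0,1]
    ys=np.arange(0,6.28,.005); z=[sc(y) for y in ys]; i=np.argsort(z)[::-1][:1]; print("timer yaw",ys[i],np.array(z)[i])
p=pose(); print(p[0],p[1])
a=cv2.resize(ims["top"][155:250,205:365],(800,475),interpolation=cv2.INTER_CUBIC); cv2.imwrite('pics/t8.png',a)
```

```text
[ 0.4125502   0.30028475 -0.64354401] -79.18589782714844
[203 217 213 189 135  79  59  54  56  57  67  94 112 108 103 101 115 164
 219 239 240]
timer yaw [0.28] [0.92167607]
timer yaw [1.5] [0.89948462]
[0.50919357 0.10707164 0.17862605] 1.0334436645772438
```

View pics/t8.png

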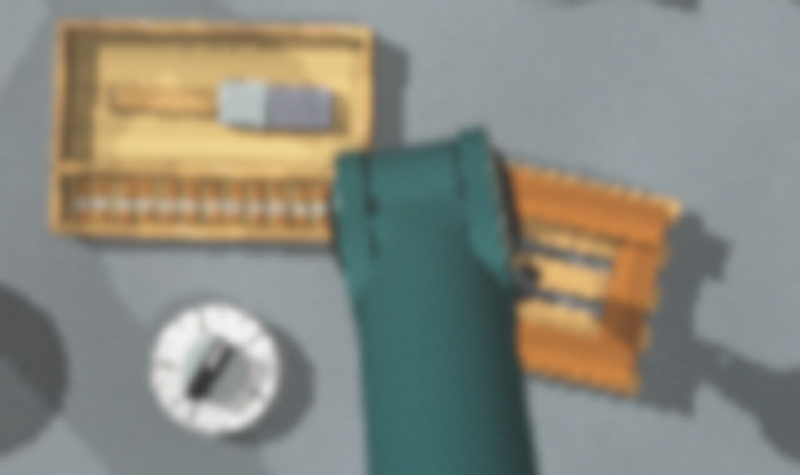

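Run:
```python
from lib import *
for n in ("7f","8f"):
  for thr in (100,120):
    mk={}
    for c in M:
        im=cv2.imread(f"pics/{c}{n}.png"); g=cv2.cvtColor(im,cv2.COLOR_BGR2GRAY).astype(np.float32)
        k=proj(c,[[.416,.302,.052]])[0]
        a,o=roi_mask(g,k,12); b=np.float32(a<thr)
        q,l,st,ce=cv2.connectedComponentsWithStats(np.uint8(b)); j=1+st[1:,4].argmax(); m=np.uint8(l==j)
        h=np.zeros_like(m); cv2.fillConvexPoly(h,cv2.convexHull(np.argwhere(m)[:,::-1].astype(np.int32)),1)
        mk[c]=(h.astype(np.float32),o)
    for cs in (["top"],["side"],["top","side"]):
        v,s=fit({c:mk[c] for c in cs},[.416,.302,-.58],.052,.014,.038,.064); print(n,thr,cs,np.round(v,4),round(s,3))
```

```text
7f 100 ['top'] [ 0.4168  0.2981 -0.671 ] 0.621
7f 100 ['side'] [ 0.4155  0.2932 -0.232 ] 0.647
7f 100 ['top', 'side'] [ 0.417   0.2969 -0.5759] 0.628
7f 120 ['top'] [ 0.4165  0.2949 -0.5426] 0.681
7f 120 ['side'] [ 0.4156  0.2928 -0.5761] 0.302
7f 120 ['top', 'side'] [ 0.4152  0.296  -0.5436] 0.488
8f 100 ['top'] [ 0.4167  0.2971 -0.7618] 0.49
8f 100 ['side'] [ 0.4127  0.2988 -0.7263] 0.316
8f 100 ['top', 'side'] [ 0.4099  0.3022 -0.745 ] 0.4
8f 120 ['top'] [ 0.4127  0.3012 -0.579 ] 0.694
8f 120 ['side'] [ 0.3746  0.2801 -0.576 ] 0.182
8f 120 ['top', 'side'] [ 0.4128  0.3012 -0.5826] 0.435
```

>>> play_rows:
  deltas: [-0.2,-0.35,0,0,-0.2,-0.35,0,0,-0.2,-0.35,0,0,-0.2,-0.35,0,0,-0.2,-0.35,0,0,-0.2,-0.35,0,0,-0.2,-0.35,0,0,-0.2,-0.35,0,0,0,0,0,0,0,0,0,0]

```text
time_s: 55.65
tool_pos: [0.5033, -0.2145, 0.1788]
tool_rot: [-0.833, -3.028, -0.001]
wrist_force: [0.2, 0.5, 0.7]
opening: 0.703
grasp_force: 0.0
```

Run:
```python
from lib import *
im={c:vision.camera(c) for c in M}
a=cv2.resize(im["top"][165:250,205:385],(800,378),interpolation=cv2.INTER_CUBIC)
b=cv2.resize(im["side"][175:245,250:370],(370,216),interpolation=cv2.INTER_CUBIC)
k=proj("top",[[.416,.302,.05]])[0].astype(int); d=cv2.resize(im["top"][k[1]-15:k[1]+15,k[0]-30:k[0]+30],(430,216),interpolation=cv2.INTER_CUBIC)
cv2.imwrite('pics/t9.png',np.vstack([a,np.hstack([b,d])])); print(pose()[0])
```

```text
[ 0.50393242 -0.21273978  0.17880288]
```

View pics/t9.png

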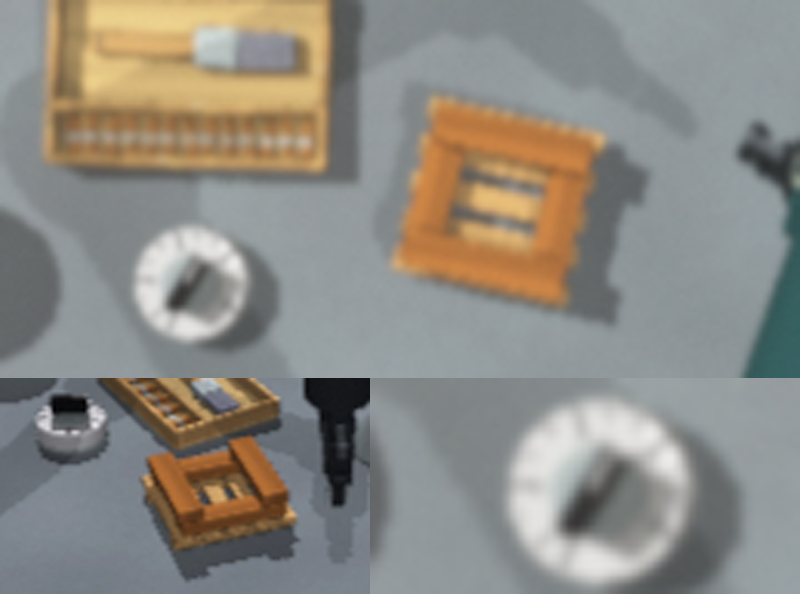

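The last picture shows the brush lying in the wide bay (at 95–295, 50). The four-slat tower is complete and square on the rack (around 500, 200). The timer's white line points up-right, at about 40 minutes.

```bash
python3 -c "
from workcell import manip
print(manip.hand_in())"
```

```text
the job is handed in; nothing more can be done
None
```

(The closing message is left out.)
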